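# Restock the castor cartons in the wire cupboard

## Task

Take the wire cupboard's door by its handle and swing it wide open, about square to the front. Then pick up the loose carton that matches the two inside and set it down gently on top of them, lined up squarely with the pile along the same direction, and leave the door open. Leave the pile where it stands, and leave the flat box, the gas lift and the castor alone.

Things in the scene. Friction and masses are not known exactly. Their poses are not given: they have to be found in the camera images.
- cupboard: Fixed grey wire-mesh cupboard, 150 deep (x) x 250 wide (y) x 330 high. Origin: centre of its underside, on the bench; x points into it, z up. Opening at x = -75, 234 wide between posts; floor's top at z = 12, mesh roof's underside at z = 320, so the hand comes in through the front, tilted. Mesh back, sides and roof.
- door (a joint): Angle of the cupboard's side-hung door (rad): 0 closed, grows as it opens towards the robot's side, stop at 1.9. Starts shut or ajar; stays where left. Upright hinge on the left (+y) edge; opening turns it clockwise seen from above. Grey steel panel 248 wide x 322 high x 12 thick, bottom 5 above the bench.
- door_hinge (a point): Point on the hinge axis at mid-height, 166 above the bench, in the plane of the door's outer face. Its frame turns with the door: along the closed or open door the free edge lies 248 along its -y; its -x points out of the door's outer face.
- handle_grip (a point): Middle of the bar of the door's upright steel handle, where to hold it: 205 above the bench, 228 from the hinge axis along the door and 20 from its free edge, 35 out from the outer face. The bar runs along z, 130 long, 11 in diameter, on two stand-offs 55 above and below the middle. Axes as door_hinge.
- carton: The loose closed cardboard carton to be stacked, 100 (x) x 60 (y) x 50 high, about 0.3 kg, with a pale tape strip along the top. Origin: centre of its underside; z up. It stands on the bench to the right of the cupboard, in either of two places.
- carton_mid: Like carton, same size; the upper of the two already piled in the cupboard, its underside 62 above the bench, its top 112. Origin: centre of its underside, long side along x (into the cupboard).
- carton_low: Like carton, same size; the lower of the pile, standing on the cupboard's floor. Origin: centre of its underside.
- flat_box: Bystander: another cardboard carton, larger and flatter, 120 x 85 x 30 high, on the bench. Origin: centre of its underside. Leave alone.
- gas_lift: Bystander: steel chair gas lift standing upright on a 70 diameter flange, 150 high. Origin: centre of its underside. Leave alone.
- castor: Bystander: black twin-wheel castor with its steel stem up, 54 long x 52 wide x 85 high. Origin: centre of its underside. Leave alone.
Mind the look-alikes: they are no part of the job. What is shaped like the carton but purple or turquoise is not meant.

How it is judged:
By the outcome, as a careful person would: the job done as asked, in the order asked, and still so for the second after the job is handed in, with the robot touching nothing.
It also fails if it takes over 72 s, if anything falls off the work surface, if the arm or the gripper's body presses on something with over 40 N, if the wrist force passes 120 N, or if a joint passes its speed limit or range.

## Robot

A 6-joint arm with a two-finger parallel gripper is mounted at the origin on the work surface. World frame = base frame: x ahead of the robot, y to its left, z up, the work surface at z = 0. Lengths are in m, angles in rad, forces in N, time in s.
With the tool pointing down it reaches from about 0.25 to 0.725 m from the base axis. Payload 4 kg.
Tool frame: the origin (TCP) lies at the very end of the fingers, on their centre line; the grasp point (between the pads) lies 19 mm behind it; y points along the fingers, z is the direction in which the jaws open and shut, and the axes are right-handed (so a half turn about y gives the same grasp; the last joint's range is limited). The gripper opens to 85 mm and grips with 20 to 120 N. Pads are 22 mm wide; open, the fingers measure 114 mm over their backs; the gripper's body (76 mm by 85 mm) begins 54 mm behind the grasp point. The pads swing forward as they close: fully open they stand 13 mm farther back than shut.
Start: joints at [1.278, 0.241, 0.005, 1.335, 0, 1.571], TCP at [0.144, 0.479, 0.231] pointing down, gripper open.
Joint ranges: [-2.72, 2.72], [-1.05, 1.87], [-1.09, 1.28], [-1.99, 2.15], [-1.42, 1.44], [-3.14, 3.14]. Speed limits (rad/s): [2.79, 2.79, 3.14, 3.14, 3.14, 3.14].

## Interface

Orientations are given as a unit quaternion [x, y, z, w].
In Python, from workcell import bot gives the robot as it stands. The module is installed in compiled form; this text tells all that it offers.
- The arm moves only by the tool move_arm, never from a script. Its argument "increments" is a list of rows, each an object with "grip": the closure, from 0 (fully open) to 1 (shut); "linear": the shift along the tool's x, y, z scaled (see below), a list of three; "twist": the turn about the tool's y scaled (see below). A call has exactly 5 rows; each row shifts and turns the pose as measured when the row begins, along the tool's axes as they then stand; what a row does not reach is not made up. The controller multiplies each number of a shift by 0.2 m and each number of a turn by 2 rad. A row lasts 1/10 s, in which the tool goes at most 50 mm and 8.59 degrees, less where a joint would pass 70% of its speed; a pose out of reach is approached as far as the arm can. A call with a number of a shift or a turn outside -1 to 1 is refused whole. A call with a gripper value outside its range is refused whole. The fingers move at their own pace and stop on an object; the grip force is fixed at half the most. Time passes only in rows, so rows that do not move let the fingers close, or fill a call up. It gives the time, the measured TCP pose, the force and the opening at its end, in the units of the state.
- bot.get_obs(): the state, without advancing time (a new reading comes with each control period).
- bot.camera(name): name is "side" or "top" or "wrist"; returns (picture, depth): 480x640x3 uint8, blue, green, red; 480x640 float32, m along the optical axis (not along the pixel's ray), 0 where there is no reading.
- bot.camera_params(name): a dict with "camera_matrix" (3x3 intrinsics, pixels), "rvec" (rotation vector, rad) and "tvec" (3), from world to camera coordinates, as OpenCV has them; the wrist camera has in their place "T_tool_cam" (4x4, takes a point from camera to tool coordinates, whose origin is the TCP and whose axes are the tool frame's). Camera axes: x right, y down, z forward; pixel columns grow to the right and rows downward; lengths in m; the calibration is good to about 2 mm. A picture is of the moment at which its call begins: read the wrist's pose just before it. camera_params takes no time and is no camera call.
- bot.job_done(): hands the job in, once; it reports no verdict.
The state is a dict: "clock": time; "joint_pos": joint angles; "joint_vel": joint speeds; "tau": joint torques, N m; "eef_pos": TCP position; "tool_rot": TCP orientation; "ft_force": force on the tool from outside, world axes, zero at the start; "ft_torque": the same for the moment, N m; "grip_width": finger opening in m.
Only numpy, scipy, OpenCV 4.12 (cv2) and the standard library are available. Lean on these libraries where they do the work, as an engineer would, in place of code of your own. Each camera call takes 0.05 s, during which the arm holds its last target. There are 200 camera calls.

## Working session

There is one attempt and no reset: what is moved stays moved. The work goes in short steps, Python scripts to look and compute and a tool call to move; the robot and the scene stay as the last step left them, time stands still between calls to the robot, and variables do not carry over. Pictures are saved under pics/ and viewed, about 8 in all and at most 12, crops included, and the job is handed in when it is done.

Besides the shell and the picture viewer there is one more tool, called as name(argument=value, ...), one argument or row to a line, values as JSON. move_arm: Moves the arm, as the interface text tells. Its arguments: {"type":"object","properties":{"increments":{"type":"array"}},"required":["increments"]}

```bash
mkdir -p pics; ls; cat > h.py <<'E'
import numpy as np,cv2
from scipy.spatial.transform import Rotation as R
from workcell import bot
def look(n):
    o=bot.get_obs(); im,d=bot.camera(n); p=bot.camera_params(n); K=np.array(p["camera_matrix"])
    if n=="wrist":
        T=np.eye(4);T[:3,:3]=R.from_quat(o["tool_rot"]).as_matrix();T[:3,3]=o["eef_pos"]
        T=T@np.array(p["T_tool_cam"])
    else:
        A=np.eye(4);A[:3,:3]=cv2.Rodrigues(np.array(p["rvec"],float))[0];A[:3,3]=np.ravel(p["tvec"]);T=np.linalg.inv(A)
    v,u=np.mgrid[:480,:640]
    P=np.stack([(u-K[0,2])/K[0,0]*d,(v-K[1,2])/K[1,1]*d,d],-1)@T[:3,:3].T+T[:3,3]
    P[d==0]=np.nan
    return im,d,P,K,T
E
python3 - <<'E'
from h import *
np.set_printoptions(precision=3,suppress=True)
ims=[]
for n in("top","side"):
    im,d,P,K,T=look(n); cv2.imwrite(f"pics/{n}0.png",im); np.savez(f"{n}0.npz",im=im,P=P); print(n,K.tolist(),T)
o=bot.get_obs(); print(o); print(bot.camera_params("wrist"))
E
```

```text
pics
top [[497.6503208335966, 0.0, 314.3384501607389], [0.0, 497.6503208335966, 238.42627165858545], [0.0, 0.0, 1.0]] [[ 0.013 -0.979  0.204  0.326]
 [-1.    -0.012  0.006 -0.129]
 [-0.004 -0.204 -0.979  1.061]
 [ 0.     0.     0.     1.   ]]
side [[501.1606319344763, 0.0, 320.5948627155637], [0.0, 501.1606319344763, 236.02845807100402], [0.0, 0.0, 1.0]] [[-0.938 -0.165  0.306  0.262]
 [-0.347  0.487 -0.801  0.636]
 [-0.017 -0.858 -0.514  0.648]
 [ 0.     0.     0.     1.   ]]
{'clock': 0.1, 'joint_pos': array([ 1.278,  0.241,  0.004,  1.335, -0.   ,  1.571]), 'joint_vel': array([ 0.   , -0.001,  0.003,  0.001, -0.   ,  0.   ]), 'tau': array([  0.   , -37.314,  25.301,   0.011,   0.   ,   0.   ]), 'eef_pos': array([0.144, 0.478, 0.23 ]), 'tool_rot': array([ 0.7  , -0.103,  0.103, -0.699]), 'ft_force': array([0.195, 0.191, 0.233]), 'ft_torque': array([-0.003, -0.063, -0.035]), 'grip_width': 0.08516817072637284}
{'camera_matrix': array([[407.852,   0.   , 317.879],
       [  0.   , 407.852, 238.627],
       [  0.   ,   0.   ,   1.   ]]), 'T_tool_cam': array([[ 0.001,  0.965,  0.264, -0.067],
       [-0.   , -0.264,  0.965, -0.143],
       [ 1.   , -0.001,  0.   , -0.001],
       [ 0.   ,  0.   ,  0.   ,  1.   ]])}
```

View pics/top0.png

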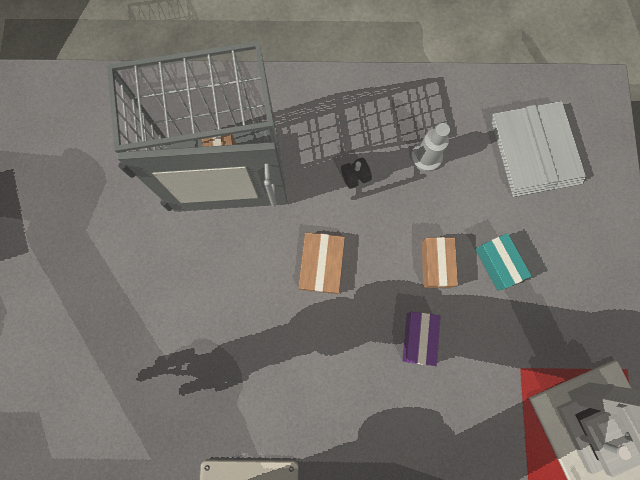

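View pics/side0.png

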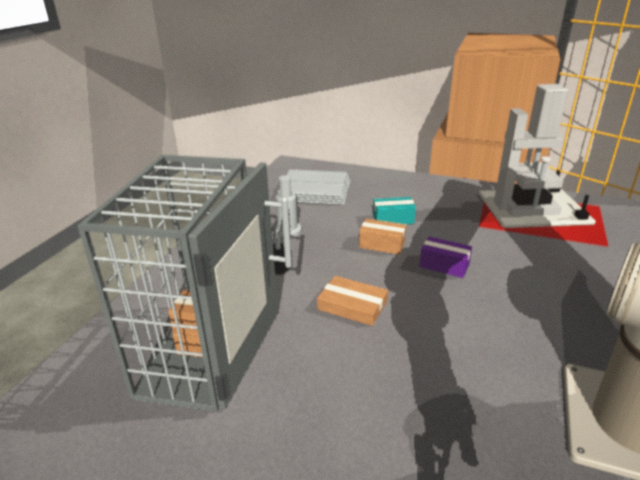

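The top view shows the cupboard at upper left, its door shut or nearly so, and the handle at (268,185). Things that could be taken for the carton:
- (440,262): brown, small and tall
- (322,263): brown, larger and flatter, so this is the flat box
- (503,262): turquoise look-alike
- (422,338): purple look-alike

By the description the carton is the one at (440,262). I'll measure now and check that with a crop.

```bash
python3 - <<'E'
from h import *
np.set_printoptions(precision=3,suppress=True)
z=np.load("top0.npz");im,P=z["im"],z["P"]
def rect(name,c,h,w=45,src=P):
    u,v=c;Q=src[v-w:v+w,u-w:u+w].reshape(-1,3);m=abs(Q[:,2]-h)<.008;q=Q[m]
    r=cv2.minAreaRect((q[:,:2]*1000).astype(np.float32));print(name,m.sum(),r,q[:,2].mean())
rect("carton",(440,262),.05,30);rect("flat",(322,263),.03)
Q=P.reshape(-1,3)
m=(abs(Q[:,2]-.327)<.006);q=Q[m];print("top of cupboard/door",m.sum(),cv2.minAreaRect((q[:,:2]*1000).astype(np.float32)))
for uv in[(217,142),(214,141),(205,143),(228,141),(268,185),(266,170),(272,200),(120,165),(275,165),(167,206),(281,203),(112,70),(260,48),(272,150),(118,153),(357,172),(430,155),(440,130)]:
    print(uv,P[uv[1],uv[0]])
# door face
s=P[170:200,170:250].reshape(-1,3);s=s[~np.isnan(s[:,0])];c=s.mean(0);n=np.linalg.svd(s-c)[2][2];print("door normal",c,n,np.degrees(np.arctan2(n[1],n[0])))
# pile candidates
m=(abs(P[...,2]-.112)<.006)&(P[...,0]>.6)
ys,xs=np.where(m);print("z112",len(ys));q=P[m];print(q.min(0),q.max(0),np.median(q,0)) if len(ys) else 0
a=np.hstack([cv2.resize(im[215:315,280:480],(600,300)),]);b=cv2.resize(im[40:215,100:300],(600,300*175*2//200//1))
cv2.imwrite("pics/crop1.png",np.vstack([a,cv2.resize(im[40:220,100:300],(600,300),interpolation=cv2.INTER_CUBIC)]))
z=np.load("side0.npz");S=z["P"]
q=S[(abs(S[...,2]-.112)<.01)&(S[...,0]>.55)&(S[...,1]>-.1)&(S[...,1]<.4)]
print("side112",len(q))
for uv in[(185,297),(188,303),(180,320),(190,340),(288,220)]: print(uv,S[uv[1],uv[0]])
E
```

```text
carton 1429 ((492.30279541015625, -383.7891540527344), (101.14970397949219, 60.912071228027344), 0.3215636610984802) 0.05042566675488262
flat 2303 ((491.2532958984375, -137.86720275878906), (85.27001190185547, 121.17040252685547), 84.2236099243164) 0.03049182517310045
top of cupboard/door 5299 ((693.3275146484375, 76.84246826171875), (189.17965698242188, 250.5951690673828), 10.193119049072266)
(217, 142) [0.721 0.077 0.113]
(214, 141) [0.723 0.083 0.113]
(205, 143) [0.718 0.101 0.115]
(228, 141) [0.725 0.056 0.109]
(268, 185) [ 0.581 -0.046  0.269]
(266, 170) [ 0.609 -0.041  0.263]
(272, 200) [ 0.58  -0.045  0.182]
(120, 165) [0.602 0.191 0.3  ]
(275, 165) [ 0.623 -0.055  0.251]
(167, 206) [0.599 0.184 0.065]
(281, 203) [ 0.621 -0.049  0.019]
(112, 70) [0.752 0.205 0.332]
(260, 48) [ 0.794 -0.032  0.331]
(272, 150) [ 0.621 -0.056  0.323]
(118, 153) [0.612 0.185 0.327]
(357, 172) [ 0.68  -0.211  0.058]
(430, 155) [ 0.714 -0.363  0.072]
(440, 130) [ 0.734 -0.366  0.152]
door normal [0.61  0.072 0.176] [0.997 0.078 0.001] 4.495598318471923
z112 589
[ 0.602 -0.38   0.106] [0.8   0.213 0.118] [0.719 0.073 0.113]
side112 1817
(185, 297) [0.635 0.19  0.225]
(188, 303) [0.719 0.084 0.112]
(180, 320) [0.722 0.108 0.093]
(190, 340) [0.712 0.106 0.05 ]
(288, 220) [ 0.582 -0.046  0.231]
```

View pics/crop1.png

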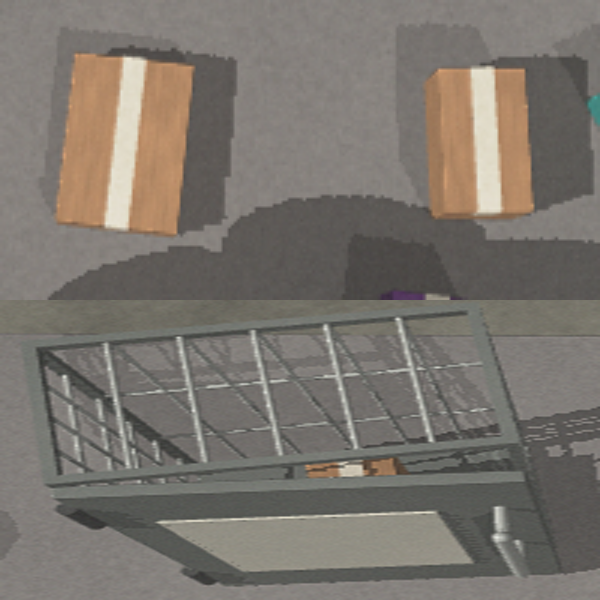

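move_arm(
  increments=[
    {"grip": 0, "linear": [0, -0.25, 0], "twist": 0},
    {"grip": 0, "linear": [0, -0.25, 0], "twist": 0},
    {"grip": 0, "linear": [0, -0.1, 0], "twist": 0},
    {"grip": 0, "linear": [0, 0, 0], "twist": 0},
    {"grip": 0, "linear": [0, 0, 0], "twist": 0},
  ],
)

```text
clock: 0.6
eef_pos: [0.1426, 0.473, 0.3463]
tool_rot: [0.707, -0.104, 0.102, -0.692]
ft_force: [0.2, -1.0, -0.8]
grip_width: 0.0856
```

The crop confirms it: the carton at (440,262) has the 100 x 60 x 50 shape. It lies at about (0.492, -0.384), yaw about 0. The larger, flatter box at (322,263) is the flat box. The cupboard's yaw is about 10° and the door is ajar by about 5.5°. I'm moving towards the handle now.

move_arm(
  increments=[
    {"grip": 0, "linear": [0.18, 0, -0.13], "twist": 0},
    {"grip": 0, "linear": [0.18, 0, -0.13], "twist": 0},
    {"grip": 0, "linear": [0.18, 0, -0.13], "twist": 0},
    {"grip": 0, "linear": [0.18, 0, -0.13], "twist": 0},
    {"grip": 0, "linear": [0.18, 0, -0.13], "twist": 0},
  ],
)

```text
clock: 1.1
eef_pos: [0.2772, 0.293, 0.3382]
tool_rot: [0.713, -0.102, 0.095, -0.687]
ft_force: [2.1, 0.6, 0.0]
grip_width: 0.0854
```

move_arm(
  increments=[
    {"grip": 0, "linear": [0.18, 0, -0.13], "twist": 0},
    {"grip": 0, "linear": [0.18, 0, -0.13], "twist": 0},
    {"grip": 0, "linear": [0.18, 0, -0.13], "twist": 0},
    {"grip": 0, "linear": [0.18, 0, -0.13], "twist": 0},
    {"grip": 0, "linear": [0.18, 0, -0.13], "twist": 0},
  ],
)

```text
clock: 1.6
eef_pos: [0.4145, 0.1084, 0.3325]
tool_rot: [0.716, -0.106, 0.09, -0.684]
ft_force: [0.3, 0.5, -0.6]
grip_width: 0.0851
```

```bash
cat >> h.py <<'E'
def st():
    np.set_printoptions(precision=4,suppress=True)
    o=bot.get_obs();M=R.from_quat(o["tool_rot"]).as_matrix()
    print("t",o["clock"],"q",o["joint_pos"],"p",o["eef_pos"],"w",o["grip_width"],"F",o["ft_force"]);print(M)
    return o,M
def to(p):
    o,M=st();print("units",M.T@(np.array(p)-o["eef_pos"])/.2)
E
python3 -c "
from h import *
to([.54,-.047,.35])"
```

```text
t 1.6 q [ 0.2786  0.1071  0.1014  1.6043 -0.0322  0.5576] p [0.4145 0.1084 0.3325] w 0.08514267669418824 F [ 0.3314  0.5284 -0.6171]
[[ 0.9613 -0.0288  0.2741]
 [-0.2751 -0.0417  0.9605]
 [-0.0162 -0.9987 -0.048 ]]
units [ 0.8157 -0.073  -0.5785]
```

move_arm(
  increments=[
    {"grip": 0, "linear": [0.16, -0.02, -0.12], "twist": 0},
    {"grip": 0, "linear": [0.16, -0.02, -0.12], "twist": 0},
    {"grip": 0, "linear": [0.16, -0.02, -0.12], "twist": 0},
    {"grip": 0, "linear": [0.16, -0.02, -0.12], "twist": 0},
    {"grip": 0, "linear": [0.14, 0, -0.1], "twist": 0},
  ],
)

```text
clock: 2.1
eef_pos: [0.5332, -0.0547, 0.3404]
tool_rot: [0.717, -0.113, 0.085, -0.683]
ft_force: [0.2, 1.1, 0.3]
grip_width: 0.0852
```

move_arm(
  increments=[
    {"grip": 0, "linear": [0, 0, 0], "twist": -0.06},
    {"grip": 0, "linear": [0, 0, 0], "twist": -0.06},
    {"grip": 0, "linear": [0, 0, 0], "twist": -0.06},
    {"grip": 0, "linear": [0, 0, 0], "twist": 0},
    {"grip": 0, "linear": [0, 0, 0], "twist": 0},
  ],
)

```text
clock: 2.6
eef_pos: [0.5324, -0.0603, 0.3269]
tool_rot: [0.719, 0.004, -0.053, -0.693]
ft_force: [0.2, 0.5, 0.2]
grip_width: 0.0852
```

```bash
python3 -c "
from h import *
to([.581,-.046,.3])
for n in ['wrist','top']:
    im,d,P,K,T=look(n); np.savez(n+'1.npz',im=im,P=P)
    cv2.imwrite('pics/'+n+'1.png',im)
w=np.load('wrist1.npz')['P']; 
q=w[(w[...,2]>.262)&(w[...,2]<.278)&(w[...,0]<.606)&(w[...,0]>.55)&(w[...,1]<-.02)&(w[...,1]>-.08)]
print('bar top wrist',len(q),q.min(0) if len(q) else 0,q.max(0) if len(q) else 0)
P=np.load('top0.npz')['P'];
q=P[(P[...,2]>.2)&(P[...,2]<.28)&(P[...,0]<.592)&(P[...,0]>.55)&(P[...,1]<-.02)&(P[...,1]>-.08)]
print('bar top cam',len(q),q.min(0),q.max(0),np.median(q,0))
"
```

```text
t 2.6 q [-0.0865  0.3542  0.4033  1.6842 -0.0464 -0.1656] p [ 0.5324 -0.0603  0.3269] w 0.08520841753054682 F [0.2137 0.5168 0.2165]
[[ 0.9943 -0.0679 -0.0817]
 [ 0.0791 -0.0407  0.996 ]
 [-0.0709 -0.9969 -0.0351]]
units [0.2567 0.1145 0.056 ]
bar top wrist 659 [ 0.5803 -0.0522  0.262 ] [ 0.606  -0.0417  0.2766]
bar top cam 116 [ 0.5795 -0.0496  0.2   ] [ 0.5903 -0.0392  0.2784] [ 0.5818 -0.0452  0.2521]
```

View pics/wrist1.png

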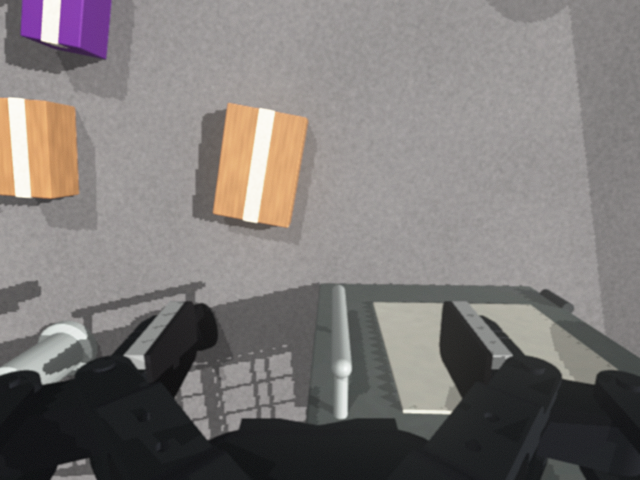

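The wrist view shows the open fingers at (170,330) and (470,330) straddling the handle bar, whose top is at (342,370). The bar's centre is about (0.585, -0.046). The arm sags about 2.7 mm per row, so I'll compensate for that.

move_arm(
  increments=[
    {"grip": 0, "linear": [0.08, 0.04, 0.02], "twist": 0},
    {"grip": 0, "linear": [0.08, 0.04, 0.02], "twist": 0},
    {"grip": 0, "linear": [0.07, 0.05, 0.02], "twist": 0},
    {"grip": 0, "linear": [0.05, 0.05, 0], "twist": 0},
    {"grip": 0, "linear": [0, 0.02, 0], "twist": 0},
  ],
)

```text
clock: 3.2
eef_pos: [0.5876, -0.0437, 0.2811]
tool_rot: [0.72, 0.004, -0.052, -0.692]
ft_force: [0.1, 0.2, -0.4]
grip_width: 0.0854
```

```bash
python3 -c "
from h import *
to([.5855,-.046,.26])
im,d,w,K,T=look('wrist')
q=w[(w[...,2]>.255)&(w[...,2]<.285)&(w[...,0]<.612)&(w[...,0]>.55)&(w[...,1]<-.02)&(w[...,1]>-.08)]
print('bar top wrist',len(q),q.min(0),q.max(0),np.median(q,0))"
```

```text
t 3.2 q [-0.0514  0.4695  0.4599  1.6244 -0.0445 -0.129 ] p [ 0.5876 -0.0437  0.2811] w 0.08543515865289426 F [ 0.1045  0.1907 -0.4445]
[[ 0.9946 -0.0652 -0.0801]
 [ 0.0776 -0.0412  0.9961]
 [-0.0683 -0.997  -0.0359]]
units [-0.0043  0.1064 -0.0066]
bar top wrist 1545 [ 0.5803 -0.0521  0.2551] [ 0.6119 -0.0407  0.2769] [ 0.5891 -0.0459  0.2645]
```

move_arm(
  increments=[
    {"grip": 0, "linear": [0, 0.05, 0], "twist": 0},
    {"grip": 0, "linear": [0, 0.04, -0.01], "twist": 0},
    {"grip": 1, "linear": [0, 0, 0], "twist": 0},
    {"grip": 1, "linear": [0, -0.01, 0], "twist": 0},
    {"grip": 1, "linear": [0, -0.01, 0], "twist": 0},
  ],
)

```text
clock: 3.75
eef_pos: [0.5844, -0.0473, 0.2659]
tool_rot: [0.72, 0.003, -0.052, -0.692]
ft_force: [0.6, 0.0, -0.6]
grip_width: 0.0437
```

move_arm(
  increments=[
    {"grip": 1, "linear": [0, -0.01, 0], "twist": 0},
    {"grip": 1, "linear": [0, -0.01, 0], "twist": 0},
    {"grip": 1, "linear": [0, -0.01, 0], "twist": 0},
    {"grip": 1, "linear": [0, -0.01, 0], "twist": 0},
    {"grip": 1, "linear": [0, -0.01, 0], "twist": 0},
  ],
)

```text
clock: 4.25
eef_pos: [0.5864, -0.0455, 0.2804]
tool_rot: [0.719, 0.006, -0.05, -0.693]
ft_force: [0.0, -0.3, -0.1]
grip_width: 0.0003
```

move_arm(
  increments=[
    {"grip": 0, "linear": [0, 0, 0], "twist": 0},
    {"grip": 0, "linear": [0, 0, 0], "twist": 0},
    {"grip": 0, "linear": [0, 0, 0], "twist": 0},
    {"grip": 0, "linear": [0, 0, 0], "twist": 0},
    {"grip": 0, "linear": [0, 0, 0], "twist": 0},
  ],
)

```text
clock: 4.75
eef_pos: [0.5862, -0.0461, 0.28]
tool_rot: [0.719, 0.005, -0.05, -0.693]
ft_force: [0.3, 0.0, 1.0]
grip_width: 0.0724
```

move_arm(
  increments=[
    {"grip": 0.5, "linear": [0, 0.06, 0], "twist": 0},
    {"grip": 0.5, "linear": [0, 0.05, 0], "twist": 0},
    {"grip": 1, "linear": [0, 0, 0], "twist": 0},
    {"grip": 1, "linear": [0, 0, 0], "twist": 0},
    {"grip": 1, "linear": [0, 0, 0], "twist": 0},
  ],
)

```text
clock: 5.25
eef_pos: [0.5848, -0.0458, 0.257]
tool_rot: [0.718, 0.005, -0.05, -0.694]
ft_force: [-0.1, 3.5, -0.6]
grip_width: 0.0078
```

move_arm(
  increments=[
    {"grip": 1, "linear": [-0.05, 0, 0.01], "twist": 0.02},
    {"grip": 1, "linear": [-0.08, 0.01, 0.015], "twist": 0.035},
    {"grip": 1, "linear": [-0.11, 0.01, 0.02], "twist": 0.05},
    {"grip": 1, "linear": [-0.11, 0.01, 0.02], "twist": 0.05},
    {"grip": 1, "linear": [-0.11, 0.01, 0.02], "twist": 0.05},
  ],
)

```text
clock: 5.75
eef_pos: [0.4982, -0.0212, 0.2569]
tool_rot: [0.712, -0.137, 0.107, -0.681]
ft_force: [1.7, 0.8, 4.6]
grip_width: 0.008
```

```bash
cat >> h.py <<'E'
def door(H=(.598,.184)):
    o,M=st(); v=o["eef_pos"][:2]-H; phi=np.degrees(np.arctan2(v[1],v[0]))
    print("r",np.hypot(*v),"phi",phi,"jawyaw",np.degrees(np.arctan2(M[1,2],M[0,2])), "door theta est",(-93.2-phi)+5.5)
E
python3 -c "
from h import *
door()"
```

```text
t 5.75 q [-0.02    0.2681  0.1059  1.4573 -0.037   0.3283] p [ 0.4982 -0.0212  0.2569] w 0.007986350871014876 F [1.6751 0.7932 4.6198]
[[ 0.9394 -0.0494  0.3393]
 [-0.3411 -0.036   0.9393]
 [-0.0342 -0.9981 -0.0507]]
r 0.22819690814431734 phi -115.93924700718667 jawyaw 70.14123863237629 door theta est 28.239247007186663
```

move_arm(
  increments=[
    {"grip": 1, "linear": [-0.11, 0, 0.012], "twist": 0.048},
    {"grip": 1, "linear": [-0.11, 0, 0.012], "twist": 0.048},
    {"grip": 1, "linear": [-0.11, 0, 0.012], "twist": 0.048},
    {"grip": 1, "linear": [-0.11, 0, 0.012], "twist": 0.048},
    {"grip": 1, "linear": [-0.11, 0, 0.012], "twist": 0.048},
  ],
)

```text
clock: 6.25
eef_pos: [0.4121, 0.0548, 0.2569]
tool_rot: [0.656, -0.301, 0.279, -0.633]
ft_force: [8.1, 6.1, -8.5]
grip_width: 0.008
```

```bash
python3 -c "
from h import *
door()"
```

```text
t 6.25 q [ 0.1401  0.0974 -0.1034  1.413  -0.0108  0.9849] p [0.4121 0.0548 0.2569] w 0.008048952093456518 F [ 8.0763  6.1344 -8.5354]
[[ 0.6637 -0.0411  0.7468]
 [-0.7478 -0.0167  0.6637]
 [-0.0148 -0.999  -0.0418]]
r 0.22642832415128672 phi -145.20622036163695 jawyaw 41.62602774433229 door theta est 57.50622036163695
```

move_arm(
  increments=[
    {"grip": 1, "linear": [-0.115, 0, 0.014], "twist": 0.05},
    {"grip": 1, "linear": [-0.115, 0, 0.014], "twist": 0.05},
    {"grip": 1, "linear": [-0.115, 0, 0.014], "twist": 0.05},
    {"grip": 1, "linear": [-0.115, 0, 0.014], "twist": 0.05},
    {"grip": 1, "linear": [-0.08, 0, 0.01], "twist": 0.035},
  ],
)

```text
clock: 6.75
eef_pos: [0.3735, 0.1607, 0.2568]
tool_rot: [0.564, -0.442, 0.432, -0.548]
ft_force: [4.2, -0.0, -5.5]
grip_width: 0.0079
```

```bash
python3 -c "
from h import *
door()"
```

```text
t 6.75 q [ 0.4049  0.0661 -0.1375  1.3941  0.0017  1.7371] p [0.3735 0.1607 0.2568] w 0.007862649862537981 F [ 4.208  -0.0272 -5.4757]
[[ 0.2364 -0.0255  0.9713]
 [-0.9717 -0.0091  0.2362]
 [ 0.0028 -0.9996 -0.0269]]
r 0.22570880624657405 phi -174.06441550135713 jawyaw 13.66832228084234 door theta est 86.36441550135713
```

move_arm(
  increments=[
    {"grip": 1, "linear": [-0.06, 0, 0.008], "twist": 0.025},
    {"grip": 1, "linear": [-0.04, 0, 0.005], "twist": 0.02},
    {"grip": 1, "linear": [0, 0, 0], "twist": 0},
    {"grip": 0, "linear": [0, 0, 0], "twist": 0},
    {"grip": 0, "linear": [0, 0, 0], "twist": 0},
  ],
)

```text
clock: 7.25
eef_pos: [0.3725, 0.1834, 0.2575]
tool_rot: [0.543, -0.465, 0.457, -0.529]
ft_force: [-0.1, -1.0, 0.8]
grip_width: 0.036
```

move_arm(
  increments=[
    {"grip": 0, "linear": [0, 0, 0], "twist": 0},
    {"grip": 0, "linear": [0, -0.15, 0], "twist": 0},
    {"grip": 0, "linear": [0, -0.25, 0], "twist": 0},
    {"grip": 0, "linear": [0, -0.25, 0], "twist": 0},
    {"grip": 0, "linear": [0, -0.25, 0], "twist": 0},
  ],
)

```text
clock: 7.75
eef_pos: [0.3733, 0.1806, 0.4359]
tool_rot: [0.548, -0.467, 0.456, -0.523]
ft_force: [1.1, 1.4, 0.4]
grip_width: 0.0855
```

```bash
python3 -c "
from h import *
door()
im,d,P,K,T=look('top'); np.savez('top2.npz',im=im,P=P); cv2.imwrite('pics/top2.png',im)
Q=P.reshape(-1,3)
m=(abs(Q[:,2]-.327)<.005)&(Q[:,0]<.6)&(Q[:,0]>.3)&(Q[:,1]>.1)&(Q[:,1]<.26);q=Q[m]; print('door top',m.sum(),cv2.minAreaRect((q[:,:2]*1000).astype(np.float32)), cv2.fitLine((q[:,:2]).astype(np.float32),2,0,.01,.01).ravel())
for h in (.112,.062):
  m=(abs(Q[:,2]-h)<.005)&(Q[:,0]>.6)&(Q[:,1]>0)&(Q[:,1]<.17);q=Q[m];
  if m.sum()>10: print('pile',h,m.sum(),cv2.minAreaRect((q[:,:2]*1000).astype(np.float32)),q.min(0),q.max(0))
m=(Q[:,2]>.33-.003)&(Q[:,2]<.34)&(Q[:,0]>.6)&(Q[:,1]<.25);q=Q[m];print('roof',m.sum(),cv2.minAreaRect((q[:,:2]*1000).astype(np.float32)))
"
```

```text
t 7.75 q [ 0.4508  0.1109  0.374   1.8729 -0.0004  1.874 ] p [0.3733 0.1806 0.4359] w 0.0855185635877909 F [1.1208 1.447  0.4154]
[[ 0.1474 -0.0349  0.9885]
 [-0.989  -0.0173  0.1468]
 [ 0.012  -0.9992 -0.0371]]
r 0.2247474106219832 phi -179.12864763131435 jawyaw 8.448593638476668 door theta est 91.42864763131435
door top 1381 ((479.7275390625, 159.05487060546875), (245.356689453125, 13.592400550842285), 9.497583389282227) [0.9862 0.1656 0.4753 0.1575]
pile 0.112 1271 ((714.3016967773438, 74.00930786132812), (140.4281005859375, 165.92868041992188), 11.762677192687988) [0.6411 0.0064 0.1071] [0.7966 0.1694 0.117 ]
pile 0.062 87 ((713.5572509765625, 78.59402465820312), (139.1179656982422, 159.02366638183594), 10.202220916748047) [0.6425 0.0127 0.0572] [0.7961 0.1688 0.067 ]
roof 3424 ((703.7557373046875, 78.7425308227539), (167.76649475097656, 250.98635864257812), 10.545502662658691)
```

View pics/top2.png

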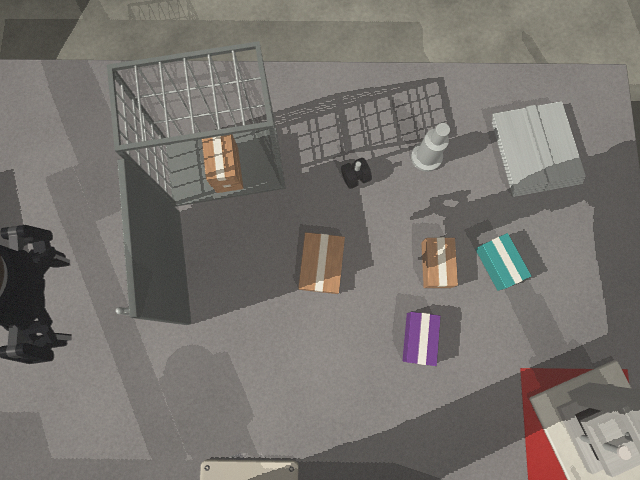

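The top view shows the door standing open from (125,160) to (160,320), its yaw about 9.5° against the cupboard's 10°. The pile is visible at (220,160), and the carton is still at (440,262). Next I turn the jaws, square the carton to the pile's yaw and set it in front of the opening.

move_arm(
  increments=[
    {"grip": 0, "linear": [0, 0, 0], "twist": -0.073},
    {"grip": 0, "linear": [0, 0, 0], "twist": -0.073},
    {"grip": 0, "linear": [0, 0, 0], "twist": -0.073},
    {"grip": 0, "linear": [0, 0, 0], "twist": -0.073},
    {"grip": 0, "linear": [0, 0, 0], "twist": -0.073},
  ],
)

```text
clock: 8.3
eef_pos: [0.3777, 0.1795, 0.4514]
tool_rot: [0.67, -0.235, 0.232, -0.665]
ft_force: [-0.3, -0.1, -0.7]
grip_width: 0.0855
```

move_arm(
  increments=[
    {"grip": 0, "linear": [0, 0, 0], "twist": -0.073},
    {"grip": 0, "linear": [0, 0, 0], "twist": -0.073},
    {"grip": 0, "linear": [0, 0, 0], "twist": -0.073},
    {"grip": 0, "linear": [0, 0, 0], "twist": -0.073},
    {"grip": 0, "linear": [0, 0, 0], "twist": -0.073},
  ],
)

```text
clock: 8.8
eef_pos: [0.3781, 0.1765, 0.4531]
tool_rot: [0.709, 0.026, -0.029, -0.705]
ft_force: [0.8, 0.1, -0.7]
grip_width: 0.0856
```

```bash
python3 -c "
from h import *
to([.492,-.384,.3])
z=np.load('top2.npz');P=z['P'];im=z['im']
hsv=cv2.cvtColor(im,cv2.COLOR_BGR2HSV)
S=P[128:185,195:245];m=(abs(S[...,2]-.112)<.006);q=S[m];print(len(q))
r=cv2.minAreaRect((q[:,:2]*1000).astype(np.float32));print(r,q[:,2].mean())
S=P[150:200,195:250];m=(S[...,2]<.100)&(S[...,2]>.025)&(abs(S[...,1]-.07)<.045)&(S[...,0]<.68);q=S[m]
l=cv2.fitLine(q[:,:2].astype(np.float32),cv2.DIST_HUBER,0,.01,.01).ravel();print('front face',len(q),l,np.degrees(np.arctan2(l[1],l[0])))
lo=q[q[:,2]<.06];hi=q[q[:,2]>.07];print(len(lo),lo.mean(0),len(hi),hi.mean(0),q[:,1].min(),q[:,1].max())
cv2.imwrite('pics/c2.png',cv2.resize(im[120:210,180:260],None,fx=6,fy=6))
"
```

```text
t 8.8 q [ 0.4397  0.0994  0.4077  1.8846 -0.0039  0.3626] p [0.3781 0.1765 0.4531] w 0.08556981186099348 F [ 0.7995  0.0568 -0.6765]
[[ 0.997  -0.0033 -0.0771]
 [ 0.0771 -0.0059  0.997 ]
 [-0.0038 -1.     -0.0056]]
units [ 0.3549  0.78   -2.8338]
1263
((689.7681274414062, 73.13563537597656), (90.77540588378906, 60.45137023925781), 8.747732162475586) 0.11250597032087713
front face 363 [ 0.217  -0.9762  0.6512  0.0513] -77.46999
159 [0.6514 0.0609 0.0423] 168 [0.6491 0.0622 0.0846] 0.035547343903973766 0.09559161348915574
```

move_arm(
  increments=[
    {"grip": 0, "linear": [0.03, 0, -0.23], "twist": 0},
    {"grip": 0, "linear": [0.03, 0, -0.23], "twist": 0},
    {"grip": 0, "linear": [0.03, 0, -0.23], "twist": 0},
    {"grip": 0, "linear": [0.03, 0, -0.23], "twist": 0},
    {"grip": 0, "linear": [0.03, 0, -0.23], "twist": 0},
  ],
)

```text
clock: 9.3
eef_pos: [0.4276, -0.0538, 0.4549]
tool_rot: [0.708, 0.033, -0.034, -0.704]
ft_force: [1.2, 0.4, 0.7]
grip_width: 0.0851
```

move_arm(
  increments=[
    {"grip": 0, "linear": [0.03, 0.03, -0.23], "twist": 0},
    {"grip": 0, "linear": [0.03, 0.03, -0.23], "twist": 0},
    {"grip": 0, "linear": [0.03, 0.03, -0.23], "twist": 0},
    {"grip": 0, "linear": [0.03, 0.03, -0.23], "twist": 0},
    {"grip": 0, "linear": [0.03, 0.03, -0.23], "twist": 0},
  ],
)

```text
clock: 9.8
eef_pos: [0.4771, -0.293, 0.4289]
tool_rot: [0.71, 0.034, -0.03, -0.703]
ft_force: [1.4, 0.5, 1.0]
grip_width: 0.0857
```

move_arm(
  increments=[
    {"grip": 0, "linear": [0.03, 0.1, -0.2], "twist": 0},
    {"grip": 0, "linear": [0.03, 0.2, -0.15], "twist": 0},
    {"grip": 0, "linear": [0, 0.2, 0], "twist": 0.04},
    {"grip": 0, "linear": [0, 0.1, 0], "twist": 0},
    {"grip": 0, "linear": [0, 0, 0], "twist": 0},
  ],
)

```text
clock: 10.3
eef_pos: [0.4925, -0.3761, 0.302]
tool_rot: [0.71, -0.002, 0.004, -0.704]
ft_force: [-0.6, 1.0, -0.2]
grip_width: 0.0853
```

```bash
cat >> h.py <<'E'
def wr(h,zr=.006,lo=(-9,-9),hi=(9,9)):
    im,d,P,K,T=look('wrist')
    m=(abs(P[...,2]-h)<zr)&(P[...,0]>lo[0])&(P[...,1]>lo[1])&(P[...,0]<hi[0])&(P[...,1]<hi[1])
    hsv=cv2.cvtColor(im,cv2.COLOR_BGR2HSV)
    q=P[m];print(h,len(q), cv2.minAreaRect((q[:,:2]*1000).astype(np.float32)) if len(q)>5 else '',q[:,2].mean());return im,P,m
E
python3 -c "
from h import *
to([.492,-.384,.2])
im,P,m=wr(.05,lo=(.42,-.44),hi=(.57,-.33))
cv2.imwrite('pics/w3.png',im)"
```

```text
t 10.3 q [-0.6491  0.4759  0.5263  1.6133 -0.0061 -0.6417] p [ 0.4925 -0.3761  0.302 ] w 0.08531273464979693 F [-0.5831  0.9565 -0.2489]
[[ 1.      0.0026  0.0075]
 [-0.0074 -0.0096  0.9999]
 [ 0.0026 -1.     -0.0096]]
units [-0.0038  0.5103 -0.0347]
0.05 6211 ((492.7183837890625, -387.16790771484375), (100.62586212158203, 60.06588363647461), 0.4559798538684845) 0.0501138967255733
```

move_arm(
  increments=[
    {"grip": 0, "linear": [0, 0.24, -0.01], "twist": 0},
    {"grip": 0, "linear": [0, 0.24, -0.01], "twist": 0},
    {"grip": 0, "linear": [0, 0.24, -0.01], "twist": 0},
    {"grip": 0, "linear": [0, 0.24, -0.01], "twist": 0},
    {"grip": 0, "linear": [0, 0.15, 0], "twist": 0},
  ],
)

```text
clock: 10.85
eef_pos: [0.5056, -0.3959, 0.0971]
tool_rot: [0.719, 0.01, 0.014, -0.695]
ft_force: [0.5, 1.0, 0.5]
grip_width: 0.0853
```

```bash
python3 -c "
from h import *
to([.4927,-.3855,.018])"
```

```text
t 10.85 q [-0.6614  0.5644  0.1343  1.0931 -0.0062 -0.6561] p [ 0.5056 -0.3959  0.0971] w 0.08527245278850934 F [0.4943 0.9843 0.4661]
[[ 0.9994  0.0337  0.006 ]
 [-0.0049 -0.0341  0.9994]
 [ 0.0339 -0.9988 -0.0339]]
units [-0.0784  0.3913  0.0652]
```

move_arm(
  increments=[
    {"grip": 0, "linear": [-0.04, 0.06, 0.03], "twist": 0},
    {"grip": 0, "linear": [-0.03, 0.09, 0.03], "twist": 0},
    {"grip": 0, "linear": [0, 0.09, 0.01], "twist": 0},
    {"grip": 0, "linear": [0, 0.08, 0], "twist": 0},
    {"grip": 0, "linear": [0, 0.03, 0], "twist": 0},
  ],
)

```text
clock: 11.35
eef_pos: [0.4995, -0.3874, 0.0313]
tool_rot: [0.721, 0.014, 0.016, -0.692]
ft_force: [-0.9, -0.9, -0.3]
grip_width: 0.0852
```

```bash
python3 -c "
from h import *
to([.4927,-.3855,.018])"
```

```text
t 11.35 q [-0.6564  0.6018  0.0094  0.92   -0.0068 -0.654 ] p [ 0.4995 -0.3874  0.0313] w 0.0851849038700591 F [-0.9485 -0.9081 -0.3267]
[[ 0.9991  0.0421  0.0034]
 [-0.0017 -0.041   0.9992]
 [ 0.0422 -0.9983 -0.0409]]
units [-0.0366  0.0644  0.012 ]
```

Close on it, turn counter-clockwise about 9°, after a small lift.

move_arm(
  increments=[
    {"grip": 0, "linear": [-0.02, 0.05, 0.01], "twist": 0},
    {"grip": 1, "linear": [-0.01, 0.01, 0], "twist": 0},
    {"grip": 1, "linear": [0, 0, 0], "twist": 0},
    {"grip": 1, "linear": [0, 0, 0], "twist": 0},
    {"grip": 1, "linear": [0, 0, 0], "twist": 0},
  ],
)

```text
clock: 11.85
eef_pos: [0.497, -0.3881, 0.0238]
tool_rot: [0.723, 0.017, 0.018, -0.691]
ft_force: [-0.5, -0.7, -2.3]
grip_width: 0.059
```

move_arm(
  increments=[
    {"grip": 1, "linear": [0, -0.05, 0], "twist": 0},
    {"grip": 1, "linear": [0, -0.15, 0], "twist": 0},
    {"grip": 1, "linear": [0, -0.15, 0], "twist": 0},
    {"grip": 1, "linear": [0, -0.15, 0], "twist": 0},
    {"grip": 1, "linear": [0, -0.15, 0], "twist": 0},
  ],
)

```text
clock: 12.35
eef_pos: [0.4862, -0.3787, 0.1523]
tool_rot: [0.72, 0.012, 0.013, -0.694]
ft_force: [0.7, 0.1, -2.4]
grip_width: 0.0592
```

move_arm(
  increments=[
    {"grip": 1, "linear": [0, -0.1, 0], "twist": -0.04},
    {"grip": 1, "linear": [0, 0, 0], "twist": -0.04},
    {"grip": 1, "linear": [0, 0, 0], "twist": 0},
    {"grip": 1, "linear": [0, 0, 0], "twist": 0},
    {"grip": 1, "linear": [0, 0, 0], "twist": 0},
  ],
)

```text
clock: 12.85
eef_pos: [0.4872, -0.3793, 0.1821]
tool_rot: [0.721, 0.071, -0.042, -0.688]
ft_force: [-0.6, 0.2, -3.1]
grip_width: 0.0593
```

```bash
python3 -c "
from h import *
to([.49,.03,.2])"
```

```text
t 12.85 q [-0.6583  0.4481  0.1716  1.2327 -0.0066 -0.8193] p [ 0.4872 -0.3793  0.1821] w 0.059306822791907396 F [-0.5915  0.2275 -3.0735]
[[ 0.9863  0.0448 -0.159 ]
 [ 0.1609 -0.0429  0.986 ]
 [ 0.0373 -0.9981 -0.0495]]
units [ 0.3465 -0.1768  2.0111]
```

move_arm(
  increments=[
    {"grip": 1, "linear": [0.03, -0.02, 0.15], "twist": 0},
    {"grip": 1, "linear": [0.03, -0.02, 0.2], "twist": 0},
    {"grip": 1, "linear": [0.03, -0.02, 0.2], "twist": 0},
    {"grip": 1, "linear": [0.03, -0.02, 0.2], "twist": 0},
    {"grip": 1, "linear": [0.03, -0.02, 0.2], "twist": 0},
  ],
)

```text
clock: 13.35
eef_pos: [0.484, -0.185, 0.1888]
tool_rot: [0.72, 0.063, -0.039, -0.69]
ft_force: [1.8, 0.0, -2.8]
grip_width: 0.059
```

move_arm(
  increments=[
    {"grip": 1, "linear": [0.03, -0.02, 0.2], "twist": 0},
    {"grip": 1, "linear": [0.03, -0.02, 0.2], "twist": 0},
    {"grip": 1, "linear": [0.03, -0.02, 0.2], "twist": 0},
    {"grip": 1, "linear": [0.03, -0.02, 0.2], "twist": 0},
    {"grip": 1, "linear": [0.03, -0.01, 0.2], "twist": 0},
  ],
)

```text
clock: 13.85
eef_pos: [0.4812, 0.0261, 0.1963]
tool_rot: [0.72, 0.059, -0.039, -0.69]
ft_force: [1.1, 0.9, -3.0]
grip_width: 0.0591
```

```bash
python3 -c "
from h import *
to([.48,.03,.03])"
```

```text
t 13.85 q [ 0.0807  0.201  -0.14    1.201  -0.0422 -0.0583] p [0.4812 0.0261 0.1963] w 0.059143632511689574 F [ 1.0511  0.8778 -2.9764]
[[ 0.99    0.0321 -0.1372]
 [ 0.1385 -0.0398  0.9896]
 [ 0.0263 -0.9987 -0.0438]]
units [-0.0249  0.8292  0.0567]
```

move_arm(
  increments=[
    {"grip": 1, "linear": [0, 0.14, 0.01], "twist": -0.006},
    {"grip": 1, "linear": [0, 0.15, 0.01], "twist": -0.006},
    {"grip": 1, "linear": [0, 0.15, 0.01], "twist": 0},
    {"grip": 1, "linear": [0, 0.15, 0.01], "twist": 0},
    {"grip": 1, "linear": [0, 0.1, 0.01], "twist": 0},
  ],
)

```text
clock: 14.35
eef_pos: [0.4863, 0.0389, 0.0558]
tool_rot: [0.718, 0.073, -0.048, -0.69]
ft_force: [-0.2, -1.0, -2.6]
grip_width: 0.059
```

```bash
python3 -c "
from h import *
to([.48,.03,.026])"
```

```text
t 14.35 q [ 0.1049  0.3467 -0.348   0.8407 -0.0405 -0.067 ] p [0.4863 0.0389 0.0558] w 0.05896463038818303 F [-0.2086 -1.0227 -2.5718]
[[ 0.9847  0.0394 -0.1696]
 [ 0.171  -0.0365  0.9846]
 [ 0.0326 -0.9986 -0.0427]]
units [-0.0437  0.1494 -0.0319]
```

move_arm(
  increments=[
    {"grip": 1, "linear": [0, 0.07, -0.01], "twist": 0},
    {"grip": 1, "linear": [0, 0.05, 0], "twist": 0},
    {"grip": 1, "linear": [0, 0.02, 0], "twist": 0},
    {"grip": 0, "linear": [0, 0, 0], "twist": 0},
    {"grip": 0, "linear": [0, 0, 0], "twist": 0},
  ],
)

```text
clock: 14.85
eef_pos: [0.4843, 0.0359, 0.0232]
tool_rot: [0.718, 0.069, -0.05, -0.69]
ft_force: [0.4, -0.5, 1.1]
grip_width: 0.0847
```

move_arm(
  increments=[
    {"grip": 0, "linear": [0, 0, 0], "twist": 0},
    {"grip": 0, "linear": [0, 0, 0], "twist": 0},
    {"grip": 0, "linear": [0, -0.15, 0], "twist": 0},
    {"grip": 0, "linear": [0, -0.24, 0], "twist": 0},
    {"grip": 0, "linear": [0, -0.24, 0], "twist": 0},
  ],
)

```text
clock: 15.35
eef_pos: [0.4777, 0.0402, 0.1495]
tool_rot: [0.719, 0.066, -0.052, -0.69]
ft_force: [0.3, -0.3, -0.1]
grip_width: 0.0854
```

move_arm(
  increments=[
    {"grip": 0, "linear": [-0.05, -0.24, 0], "twist": 0},
    {"grip": 0, "linear": [-0.1, -0.24, 0], "twist": 0},
    {"grip": 0, "linear": [-0.1, -0.24, 0], "twist": 0},
    {"grip": 0, "linear": [0, -0.24, 0], "twist": 0},
    {"grip": 0, "linear": [0, -0.1, 0], "twist": 0},
  ],
)

```text
clock: 15.85
eef_pos: [0.4248, 0.0401, 0.3676]
tool_rot: [0.718, 0.073, -0.046, -0.69]
ft_force: [0.5, 0.1, 0.1]
grip_width: 0.0854
```

```bash
python3 -c "
from h import *
to([.48,.03,.026])
im,P,m=wr(.05,lo=(.40,-.05),hi=(.56,.1))
cv2.imwrite('pics/w4.png',im)
im,P,m=wr(.112,lo=(.60,.0),hi=(.8,.15))
"
```

```text
t 15.85 q [ 0.1232  0.0452  0.1234  1.6127 -0.0408 -0.0453] p [0.4248 0.0401 0.3676] w 0.0853722689607605 F [0.4617 0.0882 0.1223]
[[ 0.9853  0.0409 -0.1661]
 [ 0.1675 -0.036   0.9852]
 [ 0.0343 -0.9985 -0.0424]]
units [ 0.2047  1.7188 -0.0232]
0.05 4309 ((479.50054931640625, 33.649967193603516), (100.63878631591797, 59.77576446533203), 10.528942108154297) 0.05010964817409869
0.112 2356 ((677.2402954101562, 67.87464904785156), (64.25629425048828, 59.66494369506836), 8.803133964538574) 0.11204194714505177
```

The wrist camera puts the carton at (0.4795, 0.034), yaw 10.5°. The pile's yaw is 8.8° and its centre is about (0.695, 0.072). Now I need to tilt the tool. There's no tilt command, so I'll drive against the wrist's reach limit well up in free space.

move_arm(
  increments=[
    {"grip": 0, "linear": [0, -0.24, 0], "twist": 0},
    {"grip": 0, "linear": [0, -0.24, 0], "twist": 0},
    {"grip": 0, "linear": [0, -0.24, 0], "twist": 0},
    {"grip": 0, "linear": [0, -0.24, 0], "twist": 0},
    {"grip": 0, "linear": [0, -0.24, 0], "twist": 0},
  ],
)

```text
clock: 16.45
eef_pos: [0.4115, 0.0471, 0.5592]
tool_rot: [0.718, 0.078, -0.04, -0.691]
ft_force: [-0.6, 0.4, -0.9]
grip_width: 0.0854
```

```bash
python3 -c "
from h import *
st()"
```

```text
t 16.45 q [ 0.1443  0.1643  0.7907  2.1455 -0.0414 -0.0251] p [0.4115 0.0471 0.5592] w 0.08536930386888106 F [-0.5871  0.4124 -0.8985]
[[ 0.9844  0.057  -0.1663]
 [ 0.1683 -0.0336  0.9852]
 [ 0.0505 -0.9978 -0.0426]]
```

move_arm(
  increments=[
    {"grip": 0, "linear": [0, -0.24, 0], "twist": 0},
    {"grip": 0, "linear": [0, -0.24, 0], "twist": 0},
    {"grip": 0, "linear": [0, -0.24, 0], "twist": 0},
    {"grip": 0, "linear": [0, -0.24, 0], "twist": 0},
    {"grip": 0, "linear": [0, -0.24, 0], "twist": 0},
  ],
)

```text
clock: 16.95
eef_pos: [0.3659, 0.0444, 0.6252]
tool_rot: [0.71, 0.139, 0.018, -0.69]
ft_force: [0.8, 0.5, 0.8]
grip_width: 0.0853
```

```bash
python3 -c "
from h import *
st()"
```

```text
t 16.95 q [ 0.1569  0.0255  0.8247  2.1492 -0.0439 -0.0201] p [0.3659 0.0444 0.6252] w 0.08531386276065986 F [0.815  0.4698 0.8495]
[[ 0.9606  0.223  -0.166 ]
 [ 0.1723 -0.0092  0.985 ]
 [ 0.2181 -0.9748 -0.0472]]
```

move_arm(
  increments=[
    {"grip": 0, "linear": [0, -0.24, 0], "twist": 0},
    {"grip": 0, "linear": [0, -0.24, 0], "twist": 0},
    {"grip": 0, "linear": [0, -0.24, 0], "twist": 0},
    {"grip": 0, "linear": [0, -0.24, 0], "twist": 0},
    {"grip": 0, "linear": [0, -0.24, 0], "twist": 0},
  ],
)

```text
clock: 17.45
eef_pos: [0.3014, 0.036, 0.6868]
tool_rot: [0.695, 0.203, 0.081, -0.685]
ft_force: [0.8, -0.2, 0.2]
grip_width: 0.0855
```

```bash
python3 -c "
from h import *
st()"
```

```text
t 17.45 q [ 0.1635 -0.1348  0.8457  2.1493 -0.0445 -0.0221] p [0.3014 0.036  0.6868] w 0.08546672682095213 F [ 0.8287 -0.2126  0.2053]
[[ 0.9046  0.3929 -0.1655]
 [ 0.1716  0.0197  0.985 ]
 [ 0.3903 -0.9194 -0.0496]]
```

move_arm(
  increments=[
    {"grip": 0, "linear": [0.1, -0.22, 0], "twist": 0},
    {"grip": 0, "linear": [0.1, -0.22, 0], "twist": 0},
    {"grip": 0, "linear": [0.1, -0.22, 0], "twist": 0},
    {"grip": 0, "linear": [0.1, -0.22, 0], "twist": 0},
    {"grip": 0, "linear": [0.1, -0.22, 0], "twist": 0},
  ],
)

```text
clock: 17.95
eef_pos: [0.3017, 0.0376, 0.7593]
tool_rot: [0.673, 0.27, 0.148, -0.673]
ft_force: [-0.3, 0.4, 0.2]
grip_width: 0.0854
```

```bash
python3 -c "
from h import *
st()"
```

```text
t 17.95 q [ 0.1672 -0.1363  1.0398  2.1493 -0.0434 -0.0271] p [0.3017 0.0376 0.7593] w 0.08538576029781894 F [-0.3073  0.3737  0.1757]
[[ 0.811   0.5615 -0.1642]
 [ 0.1643  0.0508  0.9851]
 [ 0.5614 -0.8259 -0.0511]]
```

move_arm(
  increments=[
    {"grip": 0, "linear": [0, 0, 0.2], "twist": 0},
    {"grip": 0, "linear": [0, 0, 0.2], "twist": 0},
    {"grip": 0, "linear": [0, 0, 0.1], "twist": 0},
    {"grip": 0, "linear": [0, 0, 0], "twist": 0},
    {"grip": 0, "linear": [0, 0, 0], "twist": 0},
  ],
)

```text
clock: 18.45
eef_pos: [0.2875, 0.1071, 0.7462]
tool_rot: [-0.671, -0.269, -0.157, 0.673]
ft_force: [-0.4, -0.8, -0.1]
grip_width: 0.0854
```

```bash
cat >> h.py <<'E'
def ori(yaw=8.8):
    o,M=st();print("tilt below horiz",np.degrees(np.arcsin(-M[2,1])),"y heading",np.degrees(np.arctan2(M[1,1],M[0,1])),"jawyaw",np.degrees(np.arctan2(M[1,2],M[0,2])),"jawroll",np.degrees(np.arcsin(M[2,2])))
    for a in(45,50,55):
        Z=R.from_euler('z',yaw,degrees=True).as_matrix();c,s=np.cos(np.radians(a)),np.sin(np.radians(a))
        Tg=Z@np.array([[s,c,0],[0,0,1],[c,-s,0]])
        # E = tilt(beta,g) then twist(tool y): need tilt to map cur y to target y
        y0,y1=M[:,1],Tg[:,1]
        k=np.cross(y0,y1);g=np.arcsin(np.linalg.norm(k));k/=np.linalg.norm(k)
        A=R.from_rotvec(k*g).as_matrix()@M
        tw=np.arctan2(np.dot(np.cross(A[:,2],Tg[:,2]),y1),np.dot(A[:,2],Tg[:,2]))
        print(a,"tilt axis",k,"gamma deg",np.degrees(g),"beta",np.degrees(np.arctan2(-k[0],k[1])),"twist units",tw/2)
E
python3 -c "
from h import *
ori()"
```

```text
t 18.45 q [ 0.6792 -0.1486  0.958   2.1496 -0.3261  0.4249] p [0.2875 0.1071 0.7462] w 0.08539892246445052 F [-0.4298 -0.8347 -0.1015]
[[ 0.806   0.5725 -0.1507]
 [ 0.1488  0.0504  0.9876]
 [ 0.573  -0.8184 -0.0446]]
tilt below horiz 54.92124856671657 y heading 5.0324018082976485 jawyaw 98.67360835420229 jawroll -2.55365285184307
45 tilt axis [ 0.2984 -0.9425  0.1507] gamma deg 10.209176486595876 beta -162.43417855814846 twist units 0.013532200481629118
50 tilt axis [ 0.4425 -0.8593  0.2566] gamma deg 5.428412778238794 beta -152.7556349547143 twist units 0.012704383305425098
55 tilt axis [0.808  0.1347 0.5736] gamma deg 2.16429673732647 beta -80.53871896296063 twist units 0.011879702213521248
```

move_arm(
  increments=[
    {"grip": 0, "linear": [0.1, -0.22, 0], "twist": 0},
    {"grip": 0, "linear": [0.1, -0.22, 0], "twist": 0},
    {"grip": 0, "linear": [0, 0, 0], "twist": 0},
    {"grip": 0, "linear": [0, 0, 0], "twist": 0},
    {"grip": 0, "linear": [0, 0, 0], "twist": 0},
  ],
)

```text
clock: 18.95
eef_pos: [0.2884, 0.0858, 0.7797]
tool_rot: [-0.653, -0.29, -0.177, 0.677]
ft_force: [0.0, -0.7, -0.2]
grip_width: 0.0853
```

```bash
python3 -c "
from h import *
ori()"
```

```text
t 18.95 q [ 0.539  -0.1473  1.0667  2.1497 -0.2475  0.2877] p [0.2884 0.0858 0.7797] w 0.08527718693489174 F [ 0.0057 -0.7362 -0.1952]
[[ 0.7683  0.6194 -0.1615]
 [ 0.1389  0.0849  0.9867]
 [ 0.6248 -0.7805 -0.0208]]
tilt below horiz 51.30406165036295 y heading 7.807348263499262 jawyaw 99.29477869026834 jawroll -1.1911778913807463
45 tilt axis [ 0.2208 -0.9728  0.0694] gamma deg 6.338585683000711 beta -167.21264494495423 twist units 0.010166151288093343
50 tilt axis [ 0.4627 -0.8426  0.2755] gamma deg 1.447958368570486 beta -151.22782388753703 twist units 0.009929552942527385
55 tilt axis [-0.0166  0.9953  0.0952] gamma deg 3.7434665480571647 beta 0.9541386758163287 twist units 0.009693190354243068
```

move_arm(
  increments=[
    {"grip": 0, "linear": [-0.1, 0.18, -0.03], "twist": 0.01},
    {"grip": 0, "linear": [-0.1, 0.18, -0.03], "twist": 0},
    {"grip": 0, "linear": [-0.1, 0.18, -0.03], "twist": 0},
    {"grip": 0, "linear": [-0.1, 0.18, -0.03], "twist": 0},
    {"grip": 0, "linear": [-0.1, 0.18, -0.03], "twist": 0},
  ],
)

```text
clock: 19.45
eef_pos: [0.3296, 0.0633, 0.5874]
tool_rot: [-0.648, -0.289, -0.184, 0.68]
ft_force: [0.4, 0.8, 0.4]
grip_width: 0.0855
```

move_arm(
  increments=[
    {"grip": 0, "linear": [-0.1, 0.18, -0.02], "twist": 0},
    {"grip": 0, "linear": [-0.1, 0.18, -0.02], "twist": 0},
    {"grip": 0, "linear": [-0.1, 0.18, -0.02], "twist": 0},
    {"grip": 0, "linear": [-0.1, 0.18, -0.02], "twist": 0},
    {"grip": 0, "linear": [-0.1, 0.18, -0.02], "twist": 0},
  ],
)

```text
clock: 19.95
eef_pos: [0.3652, 0.0459, 0.367]
tool_rot: [-0.65, -0.285, -0.181, 0.681]
ft_force: [1.0, 0.4, -0.1]
grip_width: 0.0856
```

```bash
python3 -c "
from h import *
ori();to([.395,.0216,.111])"
```

```text
t 19.95 q [ 0.1046 -0.5897 -0.5257  0.9624  0.0249 -0.0429] p [0.3652 0.0459 0.367 ] w 0.08564184686825653 F [ 1.0388  0.4261 -0.088 ]
[[ 0.7722  0.6166 -0.153 ]
 [ 0.1241  0.0897  0.9882]
 [ 0.6231 -0.7821 -0.0072]]
tilt below horiz 51.455135931409885 y heading 8.27944696148414 jawyaw 98.79940564982022 jawroll -0.4142460728395848
45 tilt axis [ 0.1879 -0.9815  0.0356] gamma deg 6.464397027206662 beta -169.16106437120789 twist units 0.002408119279655357
50 tilt axis [ 0.3139 -0.9391  0.1398] gamma deg 1.491967794418892 beta -161.51598647218873 twist units 0.002284441719448638
55 tilt axis [-0.0785  0.9955  0.0523] gamma deg 3.558507031438849 beta 4.50922757487932 twist units 0.0021609013382811668
t 19.95 q [ 0.1046 -0.5897 -0.5257  0.9624  0.0249 -0.0429] p [0.3652 0.0459 0.367 ] w 0.08564184686825653 F [ 1.0388  0.4261 -0.088 ]
[[ 0.7722  0.6166 -0.153 ]
 [ 0.1241  0.0897  0.9882]
 [ 0.6231 -0.7821 -0.0072]]
units [-0.6974  1.0822 -0.1337]
```

```bash
cat > fk.py <<'E'
import numpy as np
from scipy.optimize import least_squares
# q2,q3,q4,q5, x,y,z
D=np.array([[.241,.0045,1.335,0,.144,.479,.231],[.1071,.1014,1.6043,-.03,.4145,.1084,.3325],[.3542,.4033,1.6842,-.046,.5324,-.0603,.3269],[.2681,.1059,1.4573,-.037,.4982,-.0212,.2569],[.0974,-.1034,1.413,-.01,.4121,.0548,.2569],[.1109,.374,1.8729,0,.3733,.1806,.4359],[.6018,.0094,.92,-.007,.4995,-.3874,.0313],[.3467,-.348,.8407,-.04,.4863,.0389,.0558],[.0255,.8247,2.1492,-.04,.3659,.0444,.6252],[-.1363,1.0398,2.1493,-.043,.3017,.0376,.7593],[-.5897,-.5257,.9624,.025,.3652,.0459,.367],[.1643,.7907,2.1455,-.04,.4115,.0471,.5592]])
def fk(p,q2,q3,q4):
    a,h,L,f,e,t=p;ph=q2-q3;pt=ph+q4
    return a+L*np.sin(q2)+f*np.cos(ph)+e*np.sin(ph)+t*np.cos(pt), h+L*np.cos(q2)-f*np.sin(ph)+e*np.cos(ph)-t*np.sin(pt)
def res(p):
    r,z=fk(p,*D[:,:3].T);return np.r_[r-np.hypot(D[:,4],D[:,5]),z-D[:,6]]
s=least_squares(res,[0,.3,.3,.3,0,.25]);P=s.x
def ik(r,z,pt):
    best=None
    for g in([-.5,-.5],[.3,0],[-.2,.5]):
        b=least_squares(lambda q:np.array(fk(P,q[0],q[1],pt-q[0]+q[1]))-[r,z],g)
        if best is None or b.cost<best.cost:best=b
    q=best.x;return q[0],q[1],pt-q[0]+q[1],best.cost
if __name__=="__main__":
    np.set_printoptions(precision=3,suppress=True);print(P,abs(s.fun).max())
    for r,z in((.472,.12),(.472,.017),(.43,.017),(.52,.017),(.472,.25),(.60,.25),(.69,.16),(.69,.135)):print(r,z,np.array(ik(r,z,np.radians(51.4))))
E
python3 fk.py
```

```text
[0.    0.241 0.493 0.391 0.008 0.405] 0.00022553949154924258
0.472 0.12 [-0.074 -0.953  0.018  0.   ]
0.472 0.017 [ 0.275 -1.096 -0.475  0.   ]
0.43 0.017 [ 0.238 -1.197 -0.538  0.   ]
0.52 0.017 [ 0.322 -0.981 -0.406  0.   ]
0.472 0.25 [-0.296 -0.699  0.494  0.   ]
0.6 0.25 [-0.013 -0.476  0.434  0.   ]
0.69 0.16 [ 0.264 -0.419  0.215  0.   ]
0.69 0.135 [ 0.299 -0.45   0.148  0.   ]
```

The forward-kinematics model I fitted matches the logged poses to 0.2 mm. With the tool tilted 51°, the grasp and the placing both stay within the joint ranges.

move_arm(
  increments=[
    {"grip": 0, "linear": [-0.04, 0.16, -0.02], "twist": 0},
    {"grip": 0, "linear": [-0.04, 0.16, -0.02], "twist": 0},
    {"grip": 0, "linear": [-0.04, 0.16, -0.02], "twist": 0},
    {"grip": 0, "linear": [-0.04, 0.16, -0.02], "twist": 0},
    {"grip": 0, "linear": [-0.04, 0.16, -0.02], "twist": 0},
  ],
)

```text
clock: 20.45
eef_pos: [0.4286, 0.0348, 0.1996]
tool_rot: [-0.652, -0.28, -0.176, 0.683]
ft_force: [0.1, -0.2, -0.3]
grip_width: 0.0857
```

move_arm(
  increments=[
    {"grip": 0, "linear": [-0.04, 0.16, -0.02], "twist": 0},
    {"grip": 0, "linear": [-0.04, 0.16, -0.02], "twist": 0},
    {"grip": 0, "linear": [-0.04, 0.1, 0], "twist": 0},
    {"grip": 0, "linear": [0, 0, 0], "twist": 0},
    {"grip": 0, "linear": [0, 0, 0], "twist": 0},
  ],
)

```text
clock: 20.95
eef_pos: [0.453, 0.0314, 0.1039]
tool_rot: [-0.654, -0.272, -0.169, 0.686]
ft_force: [0.0, 0.4, 1.0]
grip_width: 0.0854
```

```bash
python3 -c "
from h import *
ori();to([.4795,.0336,.024])
im,P,m=wr(.05,lo=(.40,-.05),hi=(.56,.1));cv2.imwrite('pics/w5.png',im)"
```

```text
t 20.95 q [ 0.0166 -0.067  -0.9724  0.0339  0.0787 -0.1116] p [0.453  0.0314 0.1039] w 0.08539754929435159 F [0.0393 0.356  1.0427]
[[ 0.795   0.5872 -0.1524]
 [ 0.1242  0.0884  0.9883]
 [ 0.5938 -0.8046 -0.0027]]
tilt below horiz 53.575241289521564 y heading 8.558428015018269 jawyaw 98.76768413883589 jawroll -0.15441582198297565
45 tilt axis [ 0.1647 -0.9863  0.0119] gamma deg 8.576675138747033 beta -170.5198359586627 twist units 0.0006670477696265698
50 tilt axis [ 0.1832 -0.9827  0.0258] gamma deg 3.5783568297705237 beta -169.43863566703507 twist units 0.0006122683585913049
55 tilt axis [-0.0711  0.9958  0.0575] gamma deg 1.4317171844002907 beta 4.084312742638845 twist units 0.0005576380454829946
t 20.95 q [ 0.0166 -0.067  -0.9724  0.0339  0.0787 -0.1116] p [0.453  0.0314 0.1039] w 0.08539754929435159 F [0.0393 0.356  1.0427]
[[ 0.795   0.5872 -0.1524]
 [ 0.1242  0.0884  0.9883]
 [ 0.5938 -0.8046 -0.0027]]
units [-0.1305  0.4002 -0.0082]
0.05 16018 ((479.1640625, 34.086360931396484), (102.0641098022461, 60.18144226074219), 10.016054153442383) 0.04990854097627742
```

View pics/w5.png

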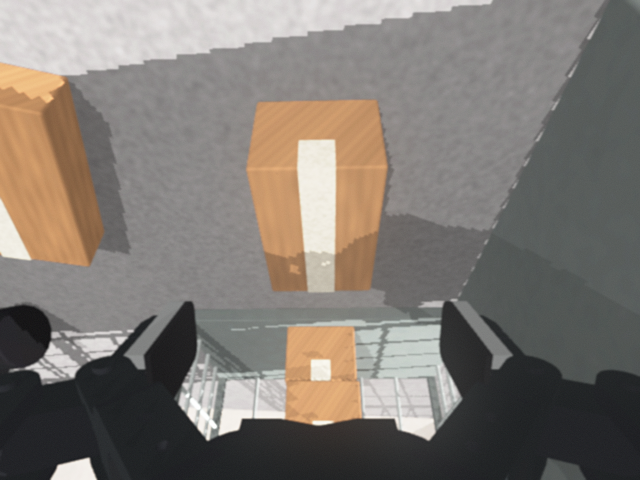

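The wrist view shows the carton at (320,200) centred between the fingers, with the pile straight ahead at (320,370) through the opening. Descending now.

move_arm(
  increments=[
    {"grip": 0, "linear": [-0.04, 0.09, 0], "twist": 0},
    {"grip": 0, "linear": [-0.04, 0.09, 0], "twist": 0},
    {"grip": 0, "linear": [-0.04, 0.09, 0], "twist": 0},
    {"grip": 0, "linear": [-0.03, 0.06, 0], "twist": 0},
    {"grip": 0, "linear": [0, 0, 0], "twist": 0},
  ],
)

```text
clock: 21.5
eef_pos: [0.4752, 0.0343, 0.0419]
tool_rot: [-0.652, -0.279, -0.175, 0.683]
ft_force: [0.4, -0.3, 0.1]
grip_width: 0.0853
```

```bash
python3 -c "
from h import *
ori();to([.473,.033,.022])"
```

```text
t 21.5 q [ 0.0247  0.1741 -1.0375 -0.2931  0.0745 -0.1058] p [0.4752 0.0343 0.0419] w 0.08526264648631315 F [ 0.4027 -0.3418  0.0841]
[[ 0.7826  0.6033 -0.1533]
 [ 0.1247  0.0893  0.9882]
 [ 0.6099 -0.7925 -0.0053]]
tilt below horiz 52.41832639066671 y heading 8.423053268274165 jawyaw 98.81671236270861 jawroll -0.3029525679930063
45 tilt axis [ 0.1746 -0.9844  0.022 ] gamma deg 7.422466899943884 beta -169.94123669549816 twist units 0.0018580280395644167
50 tilt axis [ 0.2239 -0.9727  0.0608] gamma deg 2.4298193674778896 beta -167.03466319212447 twist units 0.001770314658521722
55 tilt axis [-0.0805  0.9955  0.0509] gamma deg 2.5912855459514836 beta 4.625569587850674 twist units 0.0016827628328805657
t 21.5 q [ 0.0247  0.1741 -1.0375 -0.2931  0.0745 -0.1058] p [0.4752 0.0343 0.0419] w 0.08526264648631315 F [ 0.4027 -0.3418  0.0841]
[[ 0.7826  0.6033 -0.1533]
 [ 0.1247  0.0893  0.9882]
 [ 0.6099 -0.7925 -0.0053]]
units [-0.0698  0.0716 -0.0044]
```

move_arm(
  increments=[
    {"grip": 0, "linear": [-0.035, 0.04, 0], "twist": 0},
    {"grip": 0, "linear": [-0.03, 0.04, 0], "twist": 0},
    {"grip": 0, "linear": [0, 0, 0], "twist": 0},
    {"grip": 1, "linear": [0, 0, 0], "twist": 0},
    {"grip": 1, "linear": [0, 0, 0], "twist": 0},
  ],
)

```text
clock: 22.0
eef_pos: [0.4799, 0.0348, 0.0293]
tool_rot: [-0.65, -0.284, -0.18, 0.682]
ft_force: [-23.9, -5.4, 38.8]
grip_width: 0.0592
```

move_arm(
  increments=[
    {"grip": 1, "linear": [0, 0, 0], "twist": 0},
    {"grip": 1, "linear": [0, 0, 0], "twist": 0},
    {"grip": 1, "linear": [0, 0, 0], "twist": 0},
    {"grip": 1, "linear": [0, 0, 0], "twist": 0},
    {"grip": 1, "linear": [0, 0, 0], "twist": 0},
  ],
)

```text
clock: 22.5
eef_pos: [0.4784, 0.0346, 0.0298]
tool_rot: [-0.65, -0.284, -0.179, 0.682]
ft_force: [0.3, -0.4, -3.0]
grip_width: 0.0593
```

```bash
python3 -c "
from h import *
ori();to([.473,.033,.15])
im,P,m=wr(.05,lo=(.40,-.05),hi=(.56,.1))
im,P,m=wr(.112,lo=(.60,.0),hi=(.8,.15))"
```

```text
t 22.5 q [ 0.0248  0.2287 -1.0561 -0.3784  0.0749 -0.106 ] p [0.4784 0.0346 0.0298] w 0.05930125980700336 F [ 0.3342 -0.4349 -2.9564]
[[ 0.7752  0.6128 -0.1538]
 [ 0.1248  0.0901  0.9881]
 [ 0.6193 -0.7851 -0.0067]]
tilt below horiz 51.732191715711444 y heading 8.363705175786386 jawyaw 98.84752002570627 jawroll -0.3816425845827342
45 tilt axis [ 0.1809 -0.9831  0.0284] gamma deg 6.738394475398697 beta -169.57073993719035 twist units 0.0025269278572884546
50 tilt axis [ 0.2678 -0.9584  0.099 ] gamma deg 1.7539326085778482 beta -164.38760980080912 twist units 0.0024238814863139814
55 tilt axis [-0.0857  0.9952  0.0473] gamma deg 3.2781439973539443 beta 4.921910672075144 twist units 0.0023209711174389854
t 22.5 q [ 0.0248  0.2287 -1.0561 -0.3784  0.0749 -0.106 ] p [0.4784 0.0346 0.0298] w 0.05930125980700336 F [ 0.3342 -0.4349 -2.9564]
[[ 0.7752  0.6128 -0.1538]
 [ 0.1248  0.0901  0.9881]
 [ 0.6193 -0.7851 -0.0067]]
units [ 0.3503 -0.489  -0.0078]
0.05 26575 ((477.9806823730469, 33.393646240234375), (102.01799774169922, 86.72852325439453), 9.22397518157959) 0.04995810140843325
0.112 0  nanh.py:29: RuntimeWarning: Mean of empty slice.
  q=P[m];print(h,len(q), cv2.minAreaRect((q[:,:2]*1000).astype(np.float32)) if len(q)>5 else '',q[:,2].mean());return im,P,m
  ret = ret.dtype.type(ret / rcount)
```

The carton is gripped at 59 mm width with the jaws at the pile's yaw (98.8° - 90°). I'll lift slowly, then go in.

move_arm(
  increments=[
    {"grip": 1, "linear": [0.06, -0.08, 0], "twist": 0},
    {"grip": 1, "linear": [0.08, -0.1, 0], "twist": 0},
    {"grip": 1, "linear": [0.08, -0.1, 0], "twist": 0},
    {"grip": 1, "linear": [0.08, -0.1, 0], "twist": 0},
    {"grip": 1, "linear": [0.08, -0.1, 0], "twist": 0},
  ],
)

```text
clock: 23.1
eef_pos: [0.4723, 0.0352, 0.1477]
tool_rot: [-0.652, -0.277, -0.172, 0.684]
ft_force: [0.4, -0.3, -2.5]
grip_width: 0.0587
```

```bash
python3 -c "
from h import *
ori();to([.58,.054,.155]);to([.695,.072,.155])
im,P,m=wr(.112,lo=(.60,.0),hi=(.8,.15));cv2.imwrite('pics/w6.png',im)
q=P[m]
for s in (1,-1): pass
im2,d,P2,K,T=look('side');cv2.imwrite('pics/s6.png',im2)
"
```

```text
t 23.1 q [ 0.0277 -0.1282 -0.8726  0.1817  0.0729 -0.1037] p [0.4723 0.0352 0.1477] w 0.05869565409490194 F [ 0.3884 -0.2664 -2.544 ]
[[ 0.7873  0.5971 -0.1537]
 [ 0.1251  0.0894  0.9881]
 [ 0.6037 -0.7972 -0.0043]]
tilt below horiz 52.862843007290174 y heading 8.514708814053805 jawyaw 98.83978558375283 jawroll -0.24618235576922642
45 tilt axis [ 0.1683 -0.9856  0.0155] gamma deg 7.865059129223674 beta -170.3098440527954 twist units 0.0016770792176357882
50 tilt axis [ 0.1982 -0.9794  0.0386] gamma deg 2.8683563894686896 beta -168.5604593988186 twist units 0.0016113418137755338
55 tilt axis [-0.0874  0.9951  0.0461] gamma deg 2.143742244188693 beta 5.021508850929618 twist units 0.0015457477105799684
t 23.1 q [ 0.0277 -0.1282 -0.8726  0.1817  0.0729 -0.1037] p [0.4723 0.0352 0.1477] w 0.05869565409490194 F [ 0.3884 -0.2664 -2.544 ]
[[ 0.7873  0.5971 -0.1537]
 [ 0.1251  0.0894  0.9881]
 [ 0.6037 -0.7972 -0.0043]]
units [0.4578 0.3006 0.01  ]
t 23.1 q [ 0.0277 -0.1282 -0.8726  0.1817  0.0729 -0.1037] p [0.4723 0.0352 0.1477] w 0.05869565409490194 F [ 0.3884 -0.2664 -2.544 ]
[[ 0.7873  0.5971 -0.1537]
 [ 0.1251  0.0894  0.9881]
 [ 0.6037 -0.7972 -0.0043]]
units [0.9218 0.652  0.0106]
0.112 679 ((750.3892211914062, 62.95747375488281), (71.99662780761719, 122.88835144042969), 11.061614990234375) 0.1119233458465863
```

View pics/w6.png

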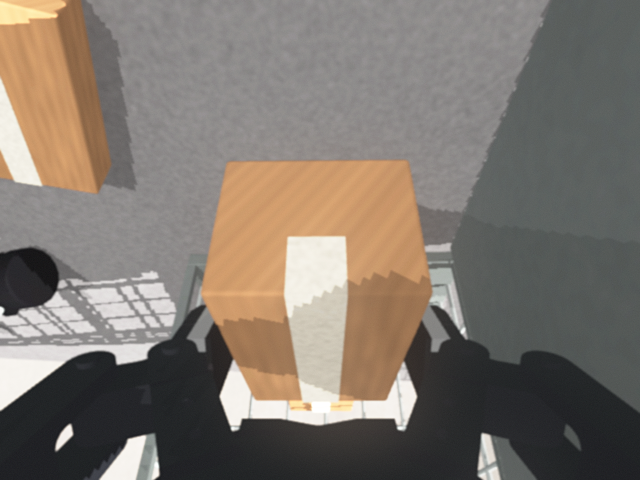

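The view shows the carton held square and level at (320,280), with the pile beyond it. Going in.

move_arm(
  increments=[
    {"grip": 1, "linear": [0.08, 0.04, 0], "twist": 0.001},
    {"grip": 1, "linear": [0.09, 0.06, 0], "twist": 0},
    {"grip": 1, "linear": [0.09, 0.06, 0], "twist": 0},
    {"grip": 1, "linear": [0.09, 0.06, 0], "twist": 0},
    {"grip": 1, "linear": [0.08, 0.06, 0], "twist": 0},
  ],
)

```text
clock: 23.7
eef_pos: [0.5728, 0.0507, 0.1506]
tool_rot: [-0.653, -0.275, -0.173, 0.685]
ft_force: [0.7, -0.5, -2.9]
grip_width: 0.059
```

```bash
python3 -c "
from h import *
ori();to([.695,.072,.155])
im,d,P,K,T=look('wrist')
s=P[300:390,240:400].reshape(-1,3);s=s[~np.isnan(s[:,0])];c=s.mean(0);n=np.linalg.svd(s-c)[2][2];n*=np.sign(n[2]);print('carton top',c,n)
m=abs((P-c)@n)<.004;m&=(abs(P[...,0]-c[0])<.1)&(abs(P[...,1]-c[1])<.06)
q=P[m];print(cv2.minAreaRect((q[:,:2]*1000).astype(np.float32)))
im2,d,P2,K,T=look('top');cv2.imwrite('pics/t7.png',im2)
"
```

```text
t 23.7 q [ 0.0607  0.0771 -0.6647  0.1851  0.0522 -0.0747] p [0.5728 0.0507 0.1506] w 0.058973698504289004 F [ 0.6772 -0.5073 -2.882 ]
[[ 0.7892  0.5953 -0.1512]
 [ 0.1227  0.0885  0.9885]
 [ 0.6018 -0.7986 -0.0032]]
tilt below horiz 52.99995966071592 y heading 8.456488941845562 jawyaw 98.69904606412078 jawroll -0.18277900362616892
45 tilt axis [ 0.171  -0.9851  0.0183] gamma deg 8.003107684000371 beta -170.14982682309528 twist units 0.0003824815280793847
50 tilt axis [ 0.2047 -0.9778  0.0442] gamma deg 3.007561430684397 beta -168.1773401552464 twist units 0.0003035704243822934
55 tilt axis [-0.0689  0.9959  0.059 ] gamma deg 2.010199391494164 beta 3.958132790149085 twist units 0.00022483957977938046
t 23.7 q [ 0.0607  0.0771 -0.6647  0.1851  0.0522 -0.0747] p [0.5728 0.0507 0.1506] w 0.058973698504289004 F [ 0.6772 -0.5073 -2.882 ]
[[ 0.7892  0.5953 -0.1512]
 [ 0.1227  0.0885  0.9885]
 [ 0.6018 -0.7986 -0.0032]]
units [0.5084 0.3553 0.0128]
carton top [0.5832 0.0519 0.1638] [0.2996 0.0563 0.9524]
((552.7244262695312, 49.12933349609375), (47.245948791503906, 109.3134994506836), 8.59305477142334)
```

move_arm(
  increments=[
    {"grip": 1, "linear": [0.085, 0.045, 0.005], "twist": 0},
    {"grip": 1, "linear": [0.085, 0.055, 0], "twist": 0},
    {"grip": 1, "linear": [0.085, 0.06, 0], "twist": 0},
    {"grip": 1, "linear": [0.085, 0.06, 0], "twist": 0},
    {"grip": 1, "linear": [0.06, 0.04, 0], "twist": 0},
  ],
)

```text
clock: 24.3
eef_pos: [0.6601, 0.0655, 0.1431]
tool_rot: [-0.655, -0.268, -0.166, 0.687]
ft_force: [-5.4, -0.7, 5.9]
grip_width: 0.059
```

```bash
python3 -c "
from h import *
ori();to([.695,.072,.155])
im,d,P,K,T=look('top');cv2.imwrite('pics/t7.png',im[30:210,90:330]); np.savez('top7.npz',im=im,P=P)
Q=P.reshape(-1,3)
for h in (.171,.167,.163):
  m=(abs(Q[:,2]-h)<.006)&(Q[:,0]>.61)&(Q[:,0]<.8)&(Q[:,1]>.02)&(Q[:,1]<.13);q=Q[m];print(h,m.sum(),cv2.minAreaRect((q[:,:2]*1000).astype(np.float32)) if m.sum()>5 else '')
im,d,P,K,T=look('side');cv2.imwrite('pics/s7.png',cv2.resize(im[140:410,80:300],None,fx=2,fy=2))
"
```

```text
t 24.3 q [ 0.0806  0.2519 -0.4509  0.2441  0.04   -0.0587] p [0.6601 0.0655 0.1431] w 0.058959168040502885 F [-5.3781 -0.7027  5.8856]
[[ 0.8015  0.5786 -0.1511]
 [ 0.1236  0.0869  0.9885]
 [ 0.585  -0.811  -0.0018]]
tilt below horiz 54.1941881746089 y heading 8.541579853383864 jawyaw 98.68812182161108 jawroll -0.10571176376521041
45 tilt axis [ 0.1645 -0.9863  0.0117] gamma deg 9.195696896806618 beta -170.53098022731234 twist units -0.00014601318404302305
50 tilt axis [ 0.1802 -0.9834  0.0232] gamma deg 4.197183612135991 beta -169.61696891678213 twist units -0.00020378667235784474
55 tilt axis [-0.001   0.9944  0.1058] gamma deg 0.8195991561579467 beta 0.05939713523446798 twist units -0.0002613757122049572
t 24.3 q [ 0.0806  0.2519 -0.4509  0.2441  0.04   -0.0587] p [0.6601 0.0655 0.1431] w 0.058959168040502885 F [-5.3781 -0.7027  5.8856]
[[ 0.8015  0.5786 -0.1511]
 [ 0.1236  0.0869  0.9885]
 [ 0.585  -0.811  -0.0018]]
units [0.1787 0.0556 0.0056]
0.171 218 ((711.8478393554688, 75.91983032226562), (141.47311401367188, 84.40811157226562), 10.5112943649292)
0.167 877 ((717.1636352539062, 71.32783508300781), (138.1623992919922, 84.73045349121094), 5.814935684204102)
0.163 930 ((714.9664916992188, 76.33158111572266), (136.28826904296875, 84.40443420410156), 10.35763931274414)
```

View pics/s7.png

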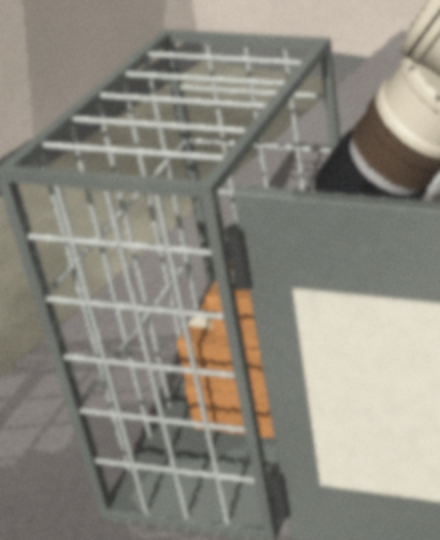

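move_arm(
  increments=[
    {"grip": 1, "linear": [0.03, -0.05, 0], "twist": 0},
    {"grip": 1, "linear": [0.03, -0.04, 0], "twist": 0},
    {"grip": 1, "linear": [0, 0, 0], "twist": 0},
    {"grip": 1, "linear": [0, 0, 0], "twist": 0},
    {"grip": 1, "linear": [0, 0, 0], "twist": 0},
  ],
)

```text
clock: 24.9
eef_pos: [0.6539, 0.0647, 0.1631]
tool_rot: [-0.656, -0.265, -0.163, 0.688]
ft_force: [0.5, -1.3, -3.5]
grip_width: 0.059
```

```bash
python3 -c "
from h import *
ori();to([.695,.072,.16])
a=np.load('side0.npz')['P']
im,d,P,K,T=look('side')
def f(P):
  m=(P[...,0]>.63)&(P[...,0]<.77)&(P[...,1]>.08)&(P[...,1]<.13)&(P[...,2]>.06)&(P[...,2]<.108);q=P[m]
  m2=m&(P[...,2]<.2);l=cv2.fitLine(q[:,:2].astype(np.float32),cv2.DIST_HUBER,0,.01,.01).ravel();print(len(q),l,np.degrees(np.arctan2(l[1],l[0])),q[:,0].min(),q[:,0].max(),np.percentile(q[:,0],[2,98]))
f(a);f(P)
"
```

```text
t 24.9 q [ 0.0799  0.2158 -0.4307  0.3075  0.0403 -0.0589] p [0.6539 0.0647 0.1631] w 0.05904940406330923 F [ 0.5064 -1.2887 -3.5291]
[[ 0.8057  0.5729 -0.1507]
 [ 0.1235  0.0863  0.9886]
 [ 0.5793 -0.8151 -0.0012]]
tilt below horiz 54.59579741224508 y heading 8.569836169920507 jawyaw 98.66848291345731 jawroll -0.07011541249480384
45 tilt axis [ 0.1627 -0.9866  0.0099] gamma deg 9.596933438649298 beta -170.63440424497534 twist units -0.0004833235942224834
50 tilt axis [ 0.1749 -0.9844  0.0187] gamma deg 4.597945484895234 beta -169.92543903233414 twist units -0.0005343002812514064
55 tilt axis [0.1085 0.9777 0.1798] gamma deg 0.42542142520926546 beta -6.329879551792252 twist units -0.0005850986500652212
t 24.9 q [ 0.0799  0.2158 -0.4307  0.3075  0.0403 -0.0589] p [0.6539 0.0647 0.1631] w 0.05904940406330923 F [ 0.5064 -1.2887 -3.5291]
[[ 0.8057  0.5729 -0.1507]
 [ 0.1235  0.0863  0.9886]
 [ 0.5793 -0.8151 -0.0012]]
units [0.1612 0.1335 0.0053]
405 [0.9886 0.1503 0.7165 0.1071] 8.646523 0.6933473203477503 0.7419246734967189 [0.6958 0.7408]
549 [0.9889 0.1485 0.7056 0.1054] 8.538322 0.6668188289227477 0.7419968166804551 [0.6691 0.7402]
```

The pile hasn't moved: its back edge is still at x = 0.742 and its yaw is 8.6°. Its centre is about (0.6955, 0.073). Last bit forward.

move_arm(
  increments=[
    {"grip": 1, "linear": [0.055, 0.045, 0.004], "twist": 0},
    {"grip": 1, "linear": [0.055, 0.045, 0.004], "twist": 0},
    {"grip": 1, "linear": [0.055, 0.045, 0.004], "twist": 0},
    {"grip": 1, "linear": [0, 0, 0], "twist": 0},
    {"grip": 1, "linear": [0, 0, 0], "twist": 0},
  ],
)

```text
clock: 25.45
eef_pos: [0.6942, 0.0733, 0.1578]
tool_rot: [-0.656, -0.264, -0.162, 0.688]
ft_force: [0.4, -0.2, -2.8]
grip_width: 0.0592
```

```bash
cat >> h.py <<'E'
def sidef(P,z0,z1):
  m=(P[...,0]>.62)&(P[...,0]<.77)&(P[...,1]>.08)&(P[...,1]<.13)&(P[...,2]>z0)&(P[...,2]<z1);q=P[m]
  l=cv2.fitLine(q[:,:2].astype(np.float32),cv2.DIST_HUBER,0,.01,.01).ravel();print('side',len(q),l,np.degrees(np.arctan2(l[1],l[0])),"y at x=.7:",l[3]+(.7-l[2])*l[1]/l[0],np.percentile(q[:,0],[1,99,100]),"z max",q[:,2].max())
E
python3 -c "
from h import *
ori();to([.6955,.0735,.143])
im,d,P,K,T=look('side'); np.savez('side8.npz',P=P)
sidef(P,.06,.105);sidef(P,.135,.175)
"
```

```text
t 25.45 q [ 0.0904  0.296  -0.3326  0.3294  0.0341 -0.0502] p [0.6942 0.0733 0.1578] w 0.05917474600155983 F [ 0.3807 -0.1648 -2.8163]
[[ 0.8082  0.5694 -0.1505]
 [ 0.1236  0.0858  0.9886]
 [ 0.5758 -0.8176 -0.001 ]]
tilt below horiz 54.843780010939554 y heading 8.57268125160285 jawyaw 98.65514875013838 jawroll -0.05808006083899549
45 tilt axis [ 0.1623 -0.9867  0.0094] gamma deg 9.84485389095294 beta -170.6586539739683 twist units -0.0006432726013976764
50 tilt axis [ 0.1734 -0.9847  0.0174] gamma deg 4.845756205121269 beta -170.0127525607318 twist units -0.0006933257864981739
55 tilt axis [0.4031 0.8376 0.3687] gamma deg 0.20364427152495757 beta -25.699844680508377 twist units -0.00074319444346936
t 25.45 q [ 0.0904  0.296  -0.3326  0.3294  0.0341 -0.0502] p [0.6942 0.0733 0.1578] w 0.05917474600155983 F [ 0.3807 -0.1648 -2.8163]
[[ 0.8082  0.5694 -0.1505]
 [ 0.1236  0.0858  0.9886]
 [ 0.5758 -0.8176 -0.001 ]]
units [-0.0373  0.0642 -0.    ]
side 509 [0.9891 0.1474 0.705  0.1054] 8.47823 y at x=.7: 0.10468605 [0.668  0.7407 0.7424] z max 0.10487664549563558
side 592 [0.9898 0.1427 0.721  0.1089] 8.202833 y at x=.7: 0.10590106 [0.6671 0.7422 0.7466] z max 0.17499279768466253
```

move_arm(
  increments=[
    {"grip": 1, "linear": [-0.025, 0.025, -0.004], "twist": 0},
    {"grip": 1, "linear": [-0.02, 0.02, 0], "twist": 0},
    {"grip": 1, "linear": [0, 0, 0], "twist": 0},
    {"grip": 1, "linear": [0, 0, 0], "twist": 0},
    {"grip": 1, "linear": [0, 0, 0], "twist": 0},
  ],
)

```text
clock: 26.0
eef_pos: [0.6904, 0.0716, 0.1444]
tool_rot: [-0.656, -0.264, -0.162, 0.688]
ft_force: [0.6, -0.1, -4.0]
grip_width: 0.0592
```

```bash
python3 -c "
from h import *
ori();to([.692,.072,.143])
im,d,P,K,T=look('side'); np.savez('side8.npz',P=P)
sidef(P,.06,.100);sidef(P,.125,.165)
"
```

```text
t 26.0 q [ 0.0879  0.3059 -0.3606  0.2914  0.0353 -0.052 ] p [0.6904 0.0716 0.1444] w 0.059204633931076445 F [ 0.631  -0.1073 -3.9782]
[[ 0.8081  0.5696 -0.1502]
 [ 0.1233  0.0857  0.9887]
 [ 0.576  -0.8175 -0.001 ]]
tilt below horiz 54.831812566258996 y heading 8.5556867503884 jawyaw 98.63745232375926 jawroll -0.05761126420315886
45 tilt axis [ 0.163  -0.9866  0.0102] gamma deg 9.833054868779776 beta -170.61731331572605 twist units -0.0007643760343690441
50 tilt axis [ 0.175  -0.9844  0.0187] gamma deg 4.834101532386798 beta -169.92049933862114 twist units -0.000818186452003971
55 tilt axis [0.4026 0.838  0.3684] gamma deg 0.21910346265485853 beta -25.66455811097389 twist units -0.000871798978424574
t 26.0 q [ 0.0879  0.3059 -0.3606  0.2914  0.0353 -0.052 ] p [0.6904 0.0716 0.1444] w 0.059204633931076445 F [ 0.631  -0.1073 -3.9782]
[[ 0.8081  0.5696 -0.1502]
 [ 0.1233  0.0857  0.9887]
 [ 0.576  -0.8175 -0.001 ]]
units [0.0027 0.0104 0.0006]
side 442 [0.9887 0.1497 0.7053 0.1054] 8.609088 y at x=.7: 0.104619876 [0.6682 0.741  0.7427] z max 0.09980885757735991
side 595 [0.9996 0.0292 0.7196 0.1058] 1.6750381 y at x=.7: 0.10526166 [0.6646 0.7393 0.7427] z max 0.16463448483154786
```

move_arm(
  increments=[
    {"grip": 1, "linear": [-0.003, 0.009, 0], "twist": 0},
    {"grip": 1, "linear": [0, 0, 0], "twist": 0},
    {"grip": 1, "linear": [-0.003, 0.009, 0], "twist": 0},
    {"grip": 1, "linear": [0, 0, 0], "twist": 0},
    {"grip": 1, "linear": [0, 0, 0], "twist": 0},
  ],
)

```text
clock: 26.55
eef_pos: [0.6935, 0.0719, 0.1439]
tool_rot: [-0.656, -0.266, -0.164, 0.687]
ft_force: [-1.6, 0.3, -1.4]
grip_width: 0.0588
```

move_arm(
  increments=[
    {"grip": 1, "linear": [-0.013, 0.004, 0], "twist": 0},
    {"grip": 1, "linear": [0, 0, 0], "twist": 0},
    {"grip": 1, "linear": [-0.008, 0.008, 0], "twist": 0},
    {"grip": 1, "linear": [0, 0, 0], "twist": 0},
    {"grip": 1, "linear": [0, 0, 0], "twist": 0},
  ],
)

```text
clock: 27.05
eef_pos: [0.6943, 0.072, 0.1433]
tool_rot: [-0.655, -0.269, -0.167, 0.686]
ft_force: [-1.0, 0.7, -0.2]
grip_width: 0.0584
```

```bash
python3 -c "
from h import *
ori()
im,d,P,K,T=look('side'); np.savez('side8.npz',P=P)
sidef(P,.06,.100);sidef(P,.120,.16)
m=(P[...,0]>.70)&(P[...,0]<.76)&(P[...,1]>.04)&(P[...,1]<.1)&(P[...,2]>.15)&(P[...,2]<.18);print('top pts',m.sum(),P[m].max(0) if m.sum() else '')
cv2.imwrite('pics/s8.png',cv2.resize(im[240:400,120:260],None,fx=4,fy=3.5))
"
```

```text
t 27.05 q [ 0.0879  0.3103 -0.3684  0.2648  0.0354 -0.0523] p [0.6943 0.072  0.1433] w 0.05843303968394858 F [-0.9977  0.7114 -0.1721]
[[ 0.7997  0.5812 -0.1504]
 [ 0.1229  0.0868  0.9886]
 [ 0.5876 -0.8091 -0.002 ]]
tilt below horiz 54.01016658927543 y heading 8.491137627498192 jawyaw 98.65150885124419 jawroll -0.11647272997877388
45 tilt axis [ 0.1671 -0.9858  0.0143] gamma deg 9.012375114867744 beta -170.3806009780081 twist units -0.0003264014381996063
50 tilt axis [ 0.1871 -0.9819  0.0291] gamma deg 4.014660540966242 beta -169.21285515622853 twist units -0.00039574618465053156
55 tilt axis [-0.0044  0.9946  0.1035] gamma deg 1.005945151277395 beta 0.25404555935538076 twist units -0.00046487924019315217
side 434 [0.9888 0.1493 0.7004 0.1048] 8.586414 y at x=.7: 0.10471537 [0.6684 0.7412 0.7425] z max 0.09997063466919764
side 479 [0.9882 0.1529 0.7134 0.107 ] 8.794713 y at x=.7: 0.10497377 [0.6674 0.7403 0.745 ] z max 0.1599926896013767
top pts 271 [0.7479 0.0999 0.1637]
```

View pics/s8.png

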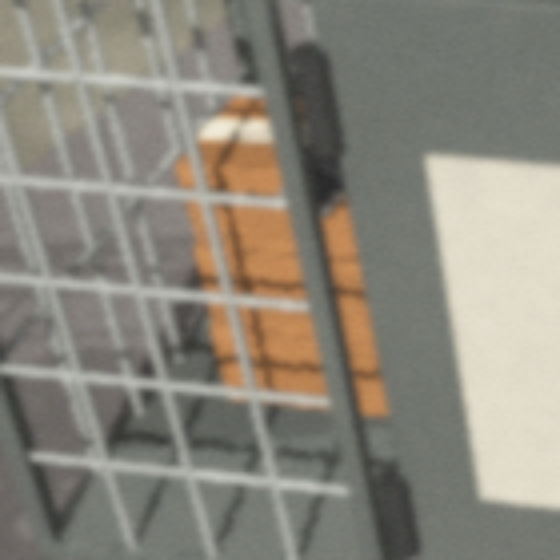

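The side view shows the held carton flush on the pile at (240,130) to (290,230) in the crop. The sides agree to 0.3 mm and 0.2°. The wrist force shows light contact. One more gentle press, then release.

move_arm(
  increments=[
    {"grip": 1, "linear": [-0.016, 0.006, 0], "twist": 0},
    {"grip": 1, "linear": [-0.012, 0.008, 0], "twist": 0},
    {"grip": 1, "linear": [-0.01, 0.008, 0], "twist": 0},
    {"grip": 1, "linear": [-0.01, 0.006, 0], "twist": 0},
    {"grip": 1, "linear": [0, 0, 0], "twist": 0},
  ],
)

```text
clock: 27.6
eef_pos: [0.6958, 0.072, 0.1424]
tool_rot: [-0.652, -0.275, -0.173, 0.685]
ft_force: [0.8, 0.3, -0.4]
grip_width: 0.0592
```

```bash
python3 -c "
from h import *
ori()
im,d,P,K,T=look('side')
sidef(P,.06,.100);sidef(P,.120,.16)
"
```

```text
t 27.6 q [ 0.0873  0.3097 -0.3873  0.2272  0.0365 -0.0529] p [0.6958 0.072  0.1424] w 0.059156951296746724 F [ 0.844   0.2743 -0.3618]
[[ 0.7882  0.5966 -0.151 ]
 [ 0.1221  0.0888  0.9885]
 [ 0.6032 -0.7976 -0.0028]]
tilt below horiz 52.90338069855432 y heading 8.468700614557896 jawyaw 98.68288478297738 jawroll -0.1619655402008145
45 tilt axis [ 0.1707 -0.9852  0.0179] gamma deg 7.906351081176168 beta -170.1725630130483 twist units 0.0001577893642268302
50 tilt axis [ 0.2046 -0.9778  0.0441] gamma deg 2.910702969898709 beta -168.18114999194842 twist units 8.151949570076244e-05
55 tilt axis [-0.0755  0.9957  0.0544] gamma deg 2.105657403717174 beta 4.33385187315379 twist units 5.418246635507327e-06
side 441 [0.9891 0.1474 0.7052 0.1054] 8.477068 y at x=.7: 0.10457316 [0.6683 0.7408 0.7426] z max 0.09989059576262194
side 515 [0.9888 0.149  0.701  0.1049] 8.56892 y at x=.7: 0.104743965 [0.6684 0.7414 0.7452] z max 0.15996588313781468
```

move_arm(
  increments=[
    {"grip": 1, "linear": [-0.018, 0.002, 0], "twist": 0},
    {"grip": 1, "linear": [-0.014, 0.004, 0], "twist": 0},
    {"grip": 1, "linear": [-0.012, 0.006, 0], "twist": 0},
    {"grip": 1, "linear": [-0.01, 0.006, 0], "twist": 0},
    {"grip": 1, "linear": [0, 0, 0], "twist": 0},
  ],
)

```text
clock: 28.15
eef_pos: [0.695, 0.0718, 0.1416]
tool_rot: [-0.65, -0.282, -0.179, 0.683]
ft_force: [0.7, 0.7, -0.2]
grip_width: 0.0589
```

```bash
python3 -c "
from h import *
ori()
im,d,P,K,T=look('side')
sidef(P,.06,.100);sidef(P,.120,.16)
"
```

```text
t 28.15 q [ 0.0866  0.3058 -0.4106  0.1897  0.0376 -0.0541] p [0.695  0.0718 0.1416] w 0.05891943549064005 F [ 0.7267  0.743  -0.1831]
[[ 0.7771  0.6108 -0.1518]
 [ 0.1217  0.0907  0.9884]
 [ 0.6175 -0.7866 -0.0038]]
tilt below horiz 51.868006366781756 y heading 8.450816841750438 jawyaw 98.7298543463026 jawroll -0.21904313740115
45 tilt axis [ 0.1749 -0.9843  0.0222] gamma deg 6.871890261189575 beta -169.9253630609014 twist units 0.0008117093976107359
50 tilt axis [ 0.2388 -0.9683  0.0737] gamma deg 1.8809174626879497 beta -166.147567121257 twist units 0.0007294781386270265
55 tilt axis [-0.097   0.9945  0.0394] gamma deg 3.1388834005036372 beta 5.570263849112314 twist units 0.0006473638925460979
side 436 [0.9892 0.1466 0.7049 0.1053] 8.432071 y at x=.7: 0.10460945 [0.6682 0.7406 0.7418] z max 0.09999807471449107
side 523 [0.9889 0.1487 0.7025 0.1054] 8.550942 y at x=.7: 0.105018094 [0.6672 0.74   0.7433] z max 0.15999450461509224
```

Level, and unloaded onto the pile. Release and back out along the tool axis.

move_arm(
  increments=[
    {"grip": 0, "linear": [0, 0, 0], "twist": 0},
    {"grip": 0, "linear": [0, 0, 0], "twist": 0},
    {"grip": 0, "linear": [0, 0, 0], "twist": 0},
    {"grip": 0, "linear": [0, 0, 0], "twist": 0},
    {"grip": 0, "linear": [0, 0, 0], "twist": 0},
  ],
)

```text
clock: 28.7
eef_pos: [0.6916, 0.0713, 0.1358]
tool_rot: [-0.651, -0.278, -0.176, 0.684]
ft_force: [-0.0, 0.4, -0.0]
grip_width: 0.0857
```

move_arm(
  increments=[
    {"grip": 0, "linear": [-0.03, -0.06, 0], "twist": 0},
    {"grip": 0, "linear": [-0.06, -0.09, 0], "twist": 0},
    {"grip": 0, "linear": [-0.08, -0.12, 0], "twist": 0},
    {"grip": 0, "linear": [-0.08, -0.12, 0], "twist": 0},
    {"grip": 0, "linear": [-0.08, -0.12, 0], "twist": 0},
  ],
)

```text
clock: 29.2
eef_pos: [0.5739, 0.0536, 0.1764]
tool_rot: [-0.652, -0.277, -0.175, 0.684]
ft_force: [0.1, 0.6, 0.8]
grip_width: 0.0851
```

```bash
python3 -c "
from h import *
ori();to([.45,.03,.25])
"
```

```text
t 29.2 q [ 0.0672  0.0371 -0.6287  0.254   0.0493 -0.0694] p [0.5739 0.0536 0.1764] w 0.0850790425165415 F [0.1073 0.6404 0.788 ]
[[ 0.785   0.6006 -0.1517]
 [ 0.1223  0.0899  0.9884]
 [ 0.6073 -0.7945 -0.0029]]
tilt below horiz 52.60716886412924 y heading 8.509818210235851 jawyaw 98.72823905840912 jawroll -0.16695117140777813
45 tilt axis [ 0.1692 -0.9854  0.0164] gamma deg 7.609552098970723 beta -170.25884993109077 twist units 0.0004894540361951927
50 tilt axis [ 0.2037 -0.9781  0.0434] gamma deg 2.6134671177308717 beta -168.23539198814325 twist units 0.00042221013686241177
55 tilt axis [-0.0931  0.9948  0.0421] gamma deg 2.3989538835656967 beta 5.346209619579071 twist units 0.0003550997415020426
t 29.2 q [ 0.0672  0.0371 -0.6287  0.254   0.0493 -0.0694] p [0.5739 0.0536 0.1764] w 0.0850790425165415 F [0.1073 0.6404 0.788 ]
[[ 0.785   0.6006 -0.1517]
 [ 0.1223  0.0899  0.9884]
 [ 0.6073 -0.7945 -0.0029]]
units [-0.2776 -0.675  -0.0239]
```

move_arm(
  increments=[
    {"grip": 0, "linear": [-0.06, -0.14, -0.01], "twist": 0},
    {"grip": 0, "linear": [-0.06, -0.14, -0.01], "twist": 0},
    {"grip": 0, "linear": [-0.06, -0.14, 0], "twist": 0},
    {"grip": 0, "linear": [-0.04, -0.1, 0], "twist": 0},
    {"grip": 0, "linear": [0, 0, 0], "twist": 0},
  ],
)

```text
clock: 29.7
eef_pos: [0.4667, 0.0337, 0.235]
tool_rot: [-0.652, -0.278, -0.175, 0.684]
ft_force: [1.0, 0.3, 0.0]
grip_width: 0.0853
```

```bash
python3 -c "
from h import *
st()
im,d,P,K,T=look('side');sidef(P,.06,.105);sidef(P,.118,.158)
im,d,P,K,T=look('top');cv2.imwrite('pics/t9.png',im)
S=P[110:200,185:260]
for h in(.162,.112):
  m=abs(S[...,2]-h)<.005;q=S[m]
  if len(q)>9: print(h,len(q),cv2.minAreaRect((q[:,:2]*1000).astype(np.float32)))
im,P,m=wr(.162,lo=(.62,.02),hi=(.76,.13))
Q=look('top')[2].reshape(-1,3);m=(abs(Q[:,2]-.327)<.005)&(Q[:,0]<.6)&(Q[:,0]>.3)&(Q[:,1]>.1)&(Q[:,1]<.26);print('door',cv2.minAreaRect((Q[m,:2]*1000).astype(np.float32)))
"
```

```text
t 29.7 q [ 0.023  -0.2777 -0.7151  0.4832  0.0756 -0.1044] p [0.4667 0.0337 0.235 ] w 0.08525811004820835 F [0.9684 0.3268 0.0231]
[[ 0.7843  0.6017 -0.1512]
 [ 0.122   0.0894  0.9885]
 [ 0.6083 -0.7937 -0.0033]]
side 504 [0.9897 0.1434 0.7054 0.1054] 8.245149 y at x=.7: 0.104668275 [0.6684 0.7411 0.7417] z max 0.10498140313880744
side 484 [0.9851 0.1718 0.7039 0.1053] 9.88982 y at x=.7: 0.10459819 [0.6684 0.7385 0.7402] z max 0.15791716786146592
0.162 1307 ((693.747314453125, 73.31499481201172), (102.0016098022461, 60.711212158203125), 10.012758255004883)
0.112 68 ((714.7940063476562, 68.9762954711914), (140.00144958496094, 133.14109802246094), 8.525426864624023)
0.162 3065 ((693.5883178710938, 69.86039733886719), (102.38549041748047, 60.02177047729492), 9.731637954711914) 0.16174287358685788
door ((479.49462890625, 159.16293334960938), (245.1209259033203, 13.306427001953125), 9.507742881774902)
```

View pics/t9.png

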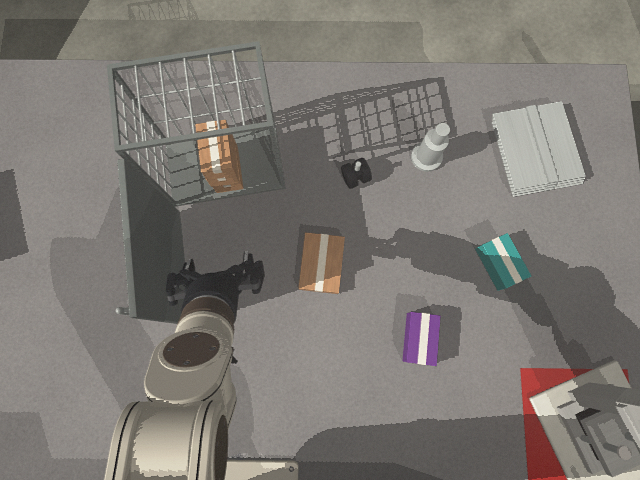

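The final top view shows the three-carton pile at (218,155), the door still open from (125,160) to (155,320), and the arm clear of everything. The bystanders are where they were. Handing in.

```bash
python3 -c "
from h import *
print(bot.job_done())"
```

```text
the job is handed in; nothing more can be done
None
```

The job is done and handed in, with the clock at about 30 s of the 72 s allowed. No verdict was reported.

**What I did**
- I swung the door open by its handle.
- I picked up the brown 100 x 60 x 50 carton, turned it about 10° and set it down in front of the opening.
- The moves offer no tilt, so I tilted the hand by driving the wrist against its joint limit in free space.
- I then re-gripped the carton, set it on the pile and backed out. The hand and arm end clear of everything.

**Last checks**
- **Door:** its yaw is 9.5° and the cupboard's about 10°, so it is within about a degree of square.
- **Carton:** it sits flat, its top at 162 mm. It is centred on the pile to within about 2 mm.
- **Pile:** its back edge moved less than 1 mm and its measured yaw stayed near 8.5°, within the noise.
- **Bystanders:** they look untouched in the final top view.

**What did not come out clean**
- The carton's yaw read 9.7–10.0° after release, against about 8.6° for the pile. It turned about 1.2° when let go.
- On the first try for the handle, the fingers closed above the bar. I reopened them, went lower and took it.
- Closing on the carton for the tilted grip gave a brief wrist force of about 46 N, probably the fingertips on the bench. That is under the 120 N wrist limit. I don't think the gripper's body touched anything.
- On the way in, the carton's front edge brushed the pile's top with about 8 N. I lifted and carried on, and the pile did not move.

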